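Ease a wheel hub up the sloping ball table with a push tool

TASK

Take the push tool by its handle and, with its round orange nose against the hub's outer ring and nothing else touching the hub, ease the hub slowly up the sloping ball table, off the black pegs. Pause with the hub's centre over the yellow reading line for a good four seconds, then go on up until it rests against both red pegs. Push steadily and lightly all the way (about 1 to 8 N), keep the hub clear of the side rails, leave everything else where it is, and finish while still holding the tool so that it keeps the hub pressed gently (about 6 to 9 N) against the red pegs.

Things in the scene. Friction and masses are not known exactly. Their poses are not given: they have to be found in the camera images.
- ramp: sloping ball-transfer table. Origin on the work surface (z=0) under its middle; frame level: +y horizontally uphill, +x across. Silver plate surface: 40 mm + 0.061 x y above the work surface; inclined 0.061 rad (downhill pull 0.60 m/s2). Plate x +-215, y -325..235 mm; blue rails 33 mm above it along both sides, ends open.
- read_line (a point): middle of the 14 mm wide yellow line across the ramp (along ramp x) at ramp y = 40 mm, on the plate surface. The pause counts with the hub's centre within 25 mm of this line along ramp y. A black tag reader 110 mm tall stands outside the rail at its +x end.
- lower_pegs: pair of black pegs, 30 mm in diameter, standing 40 mm above the plate, at x = +-85 mm of this body's origin; same yaw as the ramp. Origin on the work surface (z=0) midway between them. At the start the hub rests against both, its centre 105 mm uphill of them at ramp (0, -100) mm; the push tool's nose passes between them.
- stop: heavy grey stop block (6 kg, 260 x 100 x 46 mm) standing beyond the ramp's upper end, with two upright red pegs, 30 mm in diameter, reaching 103 mm above the work surface, at x = +-75 mm of its origin. Origin on the work surface (z=0) midway between the pegs; same yaw as the ramp at the start. It stands sideways of the black pegs' middle by up to 50 mm.
- seat (a point): where the centre of the hub's underside lies when the hub rests against both red pegs (112 mm downhill of the line between them), at plate height
- hub: wheel hub lying flat: outer steel ring, radius 120 mm, 30 mm thick, turning freely on its bearing; dark flange, boss up to 48 mm. 7.4 kg (7 kg of it +-25 %). Origin: centre of its underside. Glides freely (drag 0.05 N + 2 N per m/s): with the nose straight downhill of its centre it floats, with the nose off to one side (ramp x) it runs off to the other, at 0.60 m/s2 x offset / 140 mm.
- pusher: push tool, 126 mm tall, 0.25 kg, standing on the work surface by the ramp's lower end: round orange nose (cylinder, radius 20 mm, 46 mm high), square black handle 26 x 26 mm above it. Origin: centre of its underside; z up the handle; handle faces look along its x and y.
- nose (a point): point on the push tool's axis, 10 mm above its underside, in the nose; during the work it must be lower than the hub's top face (below 27 mm above the hub's underside)
- handle (a point): grip point on the push tool's axis, 95 mm above its underside, in the handle (handle runs from 46 to 126 mm)
- carton: bystander: small carton 90 x 130 x 70 mm, origin at its underside
- filter: bystander: oil filter can, 76 mm diameter, 100 mm tall, origin at its underside
- bearing: bystander: steel bearing ring, 90 mm diameter, 24 mm thick, origin at its underside
- pulley: bystander: dark steel pulley, 100 mm diameter, 40 mm tall, origin at its underside
There are look-alikes about, which are no part of the job. Of the things that look like the pusher, the middle-sized one is meant.

How it is judged (in metres and radians):
On the way, in this order (a step that is already met when the one before it is completed fails the run):
1. the nose eases the hub off the black pegs and up the slope, pushing its rim with 0.5 to 9 N (y of hub in the frame of ramp between -0.075 and 0.005 m and contact force between pusher and hub between 0.5 and 9 N and z of nose in the frame of hub below 0.027 m), for 0.3 s.
2. the hub is held on the nose with its centre within 25 mm of the yellow line, pushed with 0.5 to 9 N, for 2.5 s (y of hub in the frame of ramp between 0.015 and 0.065 m and contact force between pusher and hub between 0.5 and 9 N and z of nose in the frame of hub below 0.027 m), for 2.5 s.
3. the nose eases the hub on from the line towards the red pegs with 0.5 to 9 N (y of hub in the frame of ramp between 0.075 and 0.155 m and contact force between pusher and hub between 0.5 and 9 N and z of nose in the frame of hub below 0.027 m), for 0.3 s.
4. the hub rests against both red pegs, pressed by the nose (horizontal distance between hub and seat below 0.012 m and contact force between pusher and hub between 2 and 14 N and z of nose in the frame of hub below 0.027 m and linear speed of hub below 0.03 m/s), for 0.8 s.
At the end, for the whole second after the job is handed in: the hub's centre is within 12 mm of its seat against both red pegs and at rest, the held push tool still presses its rim with 2 to 14 N (nose below the hub's top face), and the stop block and bystanders are within 30 mm of where they were (all of step 4 and contact force between the fingers and pusher above 1 N and distance of each of stop, carton, filter, bearing, pulley from where it was at the start of the episode below 0.03 m); the arm keeps its last pose, push and grip.
It fails at once if the push tool presses the hub with more than 15 N (contact force between pusher and hub above 15 N).
It fails at once if the gripper or arm touches the hub, or the tool presses on its top face (contact force between any of the arm, the fingers and hub above 0.5 N or (not (z of nose in the frame of hub below 0.027 m) and contact force between pusher and hub above 0.5 N)).
It fails at once if the hub comes within about 10 mm of a side rail (its centre 85 mm off the ramp's middle) (x of hub in the frame of ramp above 0.085 m or x of hub in the frame of ramp below -0.085 m).
It fails at once if the hub runs faster than 0.3 m/s (linear speed of hub above 0.3 m/s).
It fails at once if a bystander or the stop block is pushed away by more than 30 mm (distance of any of stop, carton, filter, bearing, pulley from where it was at the start of the episode above 0.03 m).
It also fails if it takes over 64 s, if anything falls off the work surface, if the arm or the gripper's body presses on something with over 40 N, if the wrist force passes 120 N, or if a joint passes its speed limit or range.

ROBOT

A 7-joint arm with a two-finger parallel gripper is mounted at the origin on the work surface. World frame = base frame: x ahead of the robot, y to its left, z up, the work surface at z = 0. Lengths are in m, angles in degrees, forces in N, time in s.
With the tool pointing down it reaches from about 0.4 to 0.85 m from the base axis. Payload 4.4 kg.
Tool frame: the origin (TCP) lies on the centre line of the jaws, within the pads' length; the fingertips stand 19 mm ahead of it and the grasp point (between the pads) is the TCP; z points along the fingers, x is the direction in which the jaws open and shut, and the axes are right-handed (so a half turn about z gives the same grasp; the last joint's range is limited). The gripper opens to 94 mm and grips with 3 to 60 N. Pads are 16 mm wide; open, the fingers measure 119 mm over their backs; the gripper's body (75 mm by 177 mm) begins 78 mm behind the grasp point.
Start: joints at [73.522, 36.005, 2.206, 86.941, -1.547, 57.084, -1.146], TCP at [0.143, -0.634, 0.224] pointing down, gripper open.
Joint ranges: [-175.42, 175.42], [-21.48, 121.26], [-71.46, 75.88], [10.55, 141.38], [-63.04, 243.04], [13.31, 113.54], [-168.57, 168.57]. Speed limits (degrees/s): [147.25, 147.25, 180, 180, 180, 180, 180].

INTERFACE

Orientations are given as [roll, pitch, yaw] about the fixed x, y, z axes, in that order (R = Rz(yaw) Ry(pitch) Rx(roll)).
In Python, from rig import r, eyes gives the robot as it stands. The module is installed in compiled form; this text tells all that it offers.
- The arm moves only by the tool move_arm, never from a script. Its argument "rows" is a list that holds one entry, the list of rows, each a list of 6 numbers: the shift along the tool's x, y, z in units of 250 mm (1.0 is 250 mm), then the turn, a rotation vector about the tool's x, y, z in units of 1.5 rad (1.0 is 1.5 rad). A call has 1 to 20 rows; each row is the pose to reach, as a shift and turn from the pose commanded when the call began, along the tool's axes at that moment; what a row does not reach only later rows make up. A row lasts 1/12 s, in which the tool goes at most 41.7 mm and 7.16 degrees, less where a joint would pass 70% of its speed; a pose out of reach is approached as far as the arm can. A call with a number of a shift or a turn outside -1 to 1 is refused whole. A call with a gripper value outside its range is refused whole. "fingers" is the closure in counts, from 0 (fully open) to 255 (shut), set as the call begins (left out, the last holds). The fingers move at their own pace and stop on an object; "squeeze" is the grip in N (left out, the last holds). Time passes only in rows, so rows that repeat a pose let the fingers close. It gives the time, the measured TCP pose, the force and the opening at its end, in the units of the state.
- r.sense(): the state, without advancing time (a new reading comes with each control period).
- eyes.read_camera(name): name is "scene" or "top" or "wrist"; returns a dict with "color" (480x640x3 uint8, red, green, blue), "z_map" (480x640 float32, m along the optical axis (not along the pixel's ray), 0 where there is no reading), "K" (3x3 intrinsics, pixels), "k1" (the pictures are not rectified: a ray, as slopes to the right and down, at radius r is drawn at 1 + k1 r^2 times it, then the intrinsics apply), "xyz" and "rotation" of the camera in the world; the wrist camera has in their place "hand_eye" (4x4, takes a point from camera to tool coordinates, whose origin is the TCP and whose axes are the tool frame's). Camera axes: x right, y down, z forward; pixel columns grow to the right and rows downward; lengths in m; the calibration is good to about 2 mm. A picture is of the moment at which its call begins: read the wrist's pose just before it.
- r.finish_job(): hands the job in, once; it reports no verdict.
Trained networks look in the newest picture that a camera, given by its name, has taken for a name from the list of things; names that differ only in an ending like _2 or _b are one class to them, and where a whole thing is asked for, a point or a joint stands for the part that bears it (a point fixed in the world has none). Each returns a list of dicts, best first, with "conf" (0 to 1); they miss things now and then, are a little off and sometimes report something else, mostly with a low value. They report only what shows in the picture. A call takes as long as a camera call. They do not tell look-alikes from the thing itself.
- eyes.trace(camera, query): "pixels" (480x640 bool, what is visible of it).
- eyes.spot_point(camera, query): "position" ([x, y, z] in m, in the coordinates of the camera as it stood for that picture, good to about 4 mm: a listed point, or the origin of a listed thing).
The state is a dict: "clock": time; "joints": joint angles; "joint_velocities": joint speeds; "tau": joint torques, N m; "ee_pos": TCP position; "eef_rot": TCP orientation; "force": force on the tool from outside, world axes, zero at the start; "torque": the same for the moment, N m; "gripper_width": finger opening in m.
Only numpy, scipy, OpenCV 4.12 (cv2) and the standard library are available. Lean on these libraries where they do the work, as an engineer would, in place of code of your own. Each camera call takes 0.05 s, during which the arm holds its last target. There are 200 camera calls.

## Working session

There is one attempt and no reset: what is moved stays moved. The work goes in short steps, Python scripts to look and compute and a tool call to move; the robot and the scene stay as the last step left them, time stands still between calls to the robot, and variables do not carry over. Pictures are saved under pics/ and viewed, and the job is handed in when it is done.

Besides the shell and the picture viewer there is one more tool, called after "Call:" by a JSON object that holds its "fn" and its "kwargs", one argument or row to a line. move_arm: Moves the arm, as the interface text tells. Its arguments: {"type":"object","properties":{"rows":{"type":"array"},"fingers":{"type":"number"},"squeeze":{"type":"number"}},"required":["rows"]}

```bash
mkdir -p pics
cat > h.py <<'E'
import numpy as np, cv2
from scipy.spatial.transform import Rotation as R
from rig import r, eyes
def cam(n):
    s=r.sense(); c=eyes.read_camera(n)
    if n=="wrist":
        T=np.eye(4); T[:3,:3]=R.from_euler('xyz',s['eef_rot'],degrees=True).as_matrix(); T[:3,3]=s['ee_pos']
        M=T@c['hand_eye']
    else:
        M=np.eye(4); rot=np.array(c['rotation']); 
        M[:3,:3]=rot if rot.shape==(3,3) else R.from_euler('xyz',rot,degrees=True).as_matrix(); M[:3,3]=c['xyz']
    c['M']=M; return c
def save(c,f): cv2.imwrite('pics/'+f,c['color'][:,:,::-1])
def world(c,p): return c['M'][:3,:3]@np.array(p)+c['M'][:3,3]
def px(c,P):
    q=c['M'][:3,:3].T@(np.array(P)-c['M'][:3,3]); a=q[:2]/q[2]; a=a*(1+c['k1']*(a@a)); return c['K'][:2,:2]@a+c['K'][:2,2]
def cloud(c):
    K=c['K'];v,u=np.mgrid[:480,:640]; d=np.stack([(u-K[0,2])/K[0,0],(v-K[1,2])/K[1,1]],-1); a=d.copy()
    for _ in range(5): a=d/(1+c['k1']*(a**2).sum(-1,keepdims=True))
    z=c['z_map'][...,None]; P=np.concatenate([a*z,z],-1); return P@c['M'][:3,:3].T+c['M'][:3,3]
E
python3 - <<'E'
from h import *
print(r.sense())
for n in ['scene','top','wrist']:
    c=cam(n); save(c,n+'0.png'); print(n,c['K'].tolist() if hasattr(c['K'],'tolist') else c['K'],c['k1'],c['M'].round(4).tolist())
    np.savez(n+'0.npz',**{k:np.array(v) for k,v in c.items()})
    for q in ['ramp','lower_pegs','read_line','stop','hub','pusher','nose','handle','seat','carton','filter','bearing','pulley']:
        if n=='wrist' and q not in('pusher','handle','hub'):continue
        for d in eyes.spot_point(n,q): 
            w=world(c,d['position']); print(n,q,round(d['conf'],2),w.round(4),px(c,w).round(0))
E
```

```text
{'clock': 0.0, 'joints': array([73.52261051, 36.05720398,  2.20151739, 86.99471057, -1.54753435,
       57.08251954, -1.14542914]), 'joint_velocities': array([ 0.05274929,  0.04548654, -0.07141311, -0.00199286,  0.0312384 ,
       -0.05021255,  0.03674515]), 'tau': array([-6.36914465e-04, -5.49729609e+01,  1.14349667e+00, -1.86634380e+01,
       -5.21011034e-02,  2.37532257e-02,  1.63253567e-04]), 'ee_pos': array([ 0.14288823, -0.63347004,  0.2235803 ]), 'eef_rot': array([ 1.79999814e+02,  1.04799818e-01, -7.72916091e+01]), 'force': array([-0.06081508,  0.42688627, -0.15943228]), 'torque': array([0.02367338, 0.00901915, 0.03347229]), 'gripper_width': 0.09379547088999479}
scene [[529.9722401163108, 0.0, 325.19664185995833], [0.0, 529.9722401163108, 241.52944889493625], [0.0, 0.0, 1.0]] -0.06229043264745415 [[0.4346, 0.5736, -0.6943, 1.3818], [0.9005, -0.266, 0.344, -0.4141], [0.0126, -0.7748, -0.6321, 0.8721], [0.0, 0.0, 0.0, 1.0]]
scene ramp 0.58 [ 0.4466 -0.4045 -0.0028] [147. 302.]
scene lower_pegs 0.85 [ 0.579  -0.2035  0.0033] [249. 312.]
scene read_line 0.69 [0.5783 0.0451 0.042
[... 1743 characters left out ...]
 [ 0.4413 -0.4067  0.0119] [468. 278.]
top handle 0.95 [ 0.531  -0.4965  0.1239] [511. 238.]
top handle 0.69 [ 0.5645 -0.3759  0.0605] [459. 231.]
top handle 0.62 [ 0.4419 -0.4027  0.0933] [474. 273.]
top carton 0.94 [3.886e-01 5.173e-01 3.000e-04] [138. 297.]
top filter 0.83 [5.606e-01 4.883e-01 3.000e-04] [152. 237.]
top bearing 0.64 [ 0.3569 -0.4226  0.0018] [475. 308.]
top pulley 0.63 [ 0.6651 -0.4643  0.0011] [484. 202.]
wrist [[380.80929704944595, 0.0, 320.36516568427356], [0.0, 380.80929704944595, 239.66010207896528], [0.0, 0.0, 1.0]] 0.0027593402502848934 [[0.221, -0.9443, -0.2439, 0.2123], [-0.9753, -0.2139, -0.0556, -0.6178], [0.0003, 0.2501, -0.9682, 0.3834], [0.0, 0.0, 0.0, 1.0]]
```

View pics/scene0.png

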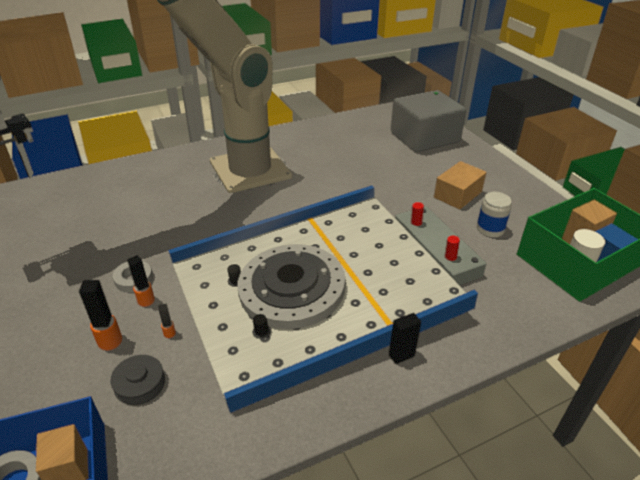

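View pics/top0.png

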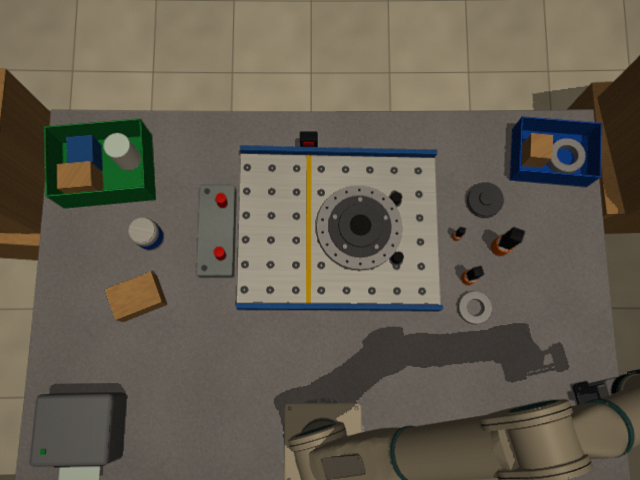

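Run:
```python
import cv2
a=cv2.imread('pics/scene0.png')[240:400,70:270]; cv2.imwrite('pics/crop0.png',cv2.resize(a,None,fx=4,fy=4,interpolation=2)[:600,:800])
from h import *
for n in ['scene','top']:
    c=dict(np.load(n+'0.npz')); P=cloud(c)
    for x,y in [(0.444,-.406),(.532,-.498),(.563,-.378)]:
        m=(np.hypot(P[...,0]-x,P[...,1]-y)<.05)&(P[...,2]>.02)
        q=P[m]; zt=np.percentile(q[:,2],97); t=q[q[:,2]>zt-.012]; print(n,x,y,'top z',zt.round(4),'top centre',((t.min(0)+t.max(0))/2).round(4),np.median(t,0).round(4),np.ptp(t,0).round(3))
    # red pegs, black pegs, hub
    hsv=cv2.cvtColor(c['color'],cv2.COLOR_RGB2HSV)
    red=((hsv[...,0]<6)|(hsv[...,0]>174))&(hsv[...,1]>120)&(P[...,2]>.05)&(P[...,1]>.15)&(P[...,1]<.4)
    k,l,st,ce=cv2.connectedComponentsWithStats(red.astype('uint8'))
    for i in range(1,k):
        if st[i,4]>20: q=P[l==i]; t=q[q[:,2]>.098]; print(n,'red',st[i,4],((t.min(0)+t.max(0))/2).round(4) if len(t) else q.mean(0),np.ptp(t,0).round(3) if len(t) else 0, ce[i].round())
    yl=(hsv[...,0]>20)&(hsv[...,0]<35)&(hsv[...,1]>120)&(abs(P[...,1]-.043)<.06)
    q=P[yl]; print(n,'yel',len(q),q.min(0).round(3),q.max(0).round(3),np.polyfit(q[:,0],q[:,1],1))
    bl=(hsv[...,0]>95)&(hsv[...,0]<130)&(hsv[...,1]>100)&(P[...,2]>.03)&(abs(P[...,1])<.35)
    for s in (.36,.78):
        q=P[bl&(abs(P[...,0]-s)<.06)]; 
        if len(q)>20: print(n,'rail',len(q),q.min(0).round(3),q.max(0).round(3),np.polyfit(q[:,1],q[:,0],1))
```

```text
scene 0.444 -0.406 top z 0.1264 top centre [ 0.4443 -0.4066  0.1221] [ 0.4503 -0.4067  0.1244] [0.034 0.03  0.015]
scene 0.532 -0.498 top z 0.1671 top centre [ 0.5334 -0.5008  0.1628] [ 0.5397 -0.5004  0.165 ] [0.044 0.041 0.015]
scene 0.563 -0.378 top z 0.0846 top centre [ 0.5659 -0.3794  0.0799] [ 0.5696 -0.3795  0.0818] [0.021 0.02  0.014]
scene red 228 [0.5034 0.2793 0.1025] [0.031 0.027 0.009] [417. 213.]
scene red 274 [0.6526 0.2798 0.1019] [0.028 0.029 0.008] [452. 247.]
scene yel 438 [0.022 0.015 0.008] [0.845 0.071 0.263] [-0.01892119  0.05273608]
scene rail 1730 [ 0.349 -0.323  0.03 ] [0.372 0.23  0.09 ] [0.00600428 0.36314552]
scene rail 3684 [ 0.793 -0.325  0.03 ] [0.84  0.232 0.109] [0.00480288 0.80735182]
top 0.444 -0.406 top z 0.1297 top centre [ 0.4407 -0.4059  0.1255] [ 0.441  -0.406   0.1234] [0.029 0.028 0.015]
top 0.532 -0.498 top z 0.1701 top centre [ 0.5311 -0.4998  0.1669] [ 0.5314 -0.4992  0.1652] [0.037 0.044 0.018]
top 0.563 -0.378 top z 0.0892 top centre [ 0.5627 -0.3779  0.0844] [ 0.5621 -0.379   0.0836] [0.018 0.021 0.014]
top red 134 [0.6487 0.2797 0.1055] [0.027 0.026 0.015] [221. 200.]
top red 125 [0.498  0.2792 0.1069] [0.03  0.028 0.018] [219. 253.]
top yel 762 [0.169 0.008 0.03 ] [0.796 0.049 1.742] [0.00258782 0.04000612]
top rail 1192 [ 0.346 -0.322  0.03 ] [0.365 0.233 0.094] [-3.2590893e-04  3.5343391e-01]
top rail 1405 [ 0.789 -0.323  0.03 ] [0.814 0.233 0.094] [0.00089393 0.79676146]
```

Three things could pass for the pusher. In the scene view they are the large one at (101,316) with its top at z 0.168, the one at (140,282) with its top at z 0.128, and the small one at (167,322) with its top at z 0.086. The middle-sized one at (140,282), also (471,275) in the top view, is meant, at about (0.443, -0.406). Its height matches the 126 mm in the text. The top view shows the hub at (360,226), the yellow line at column 308, and the red pegs at (221,200) and (219,253).

View pics/crop0.png

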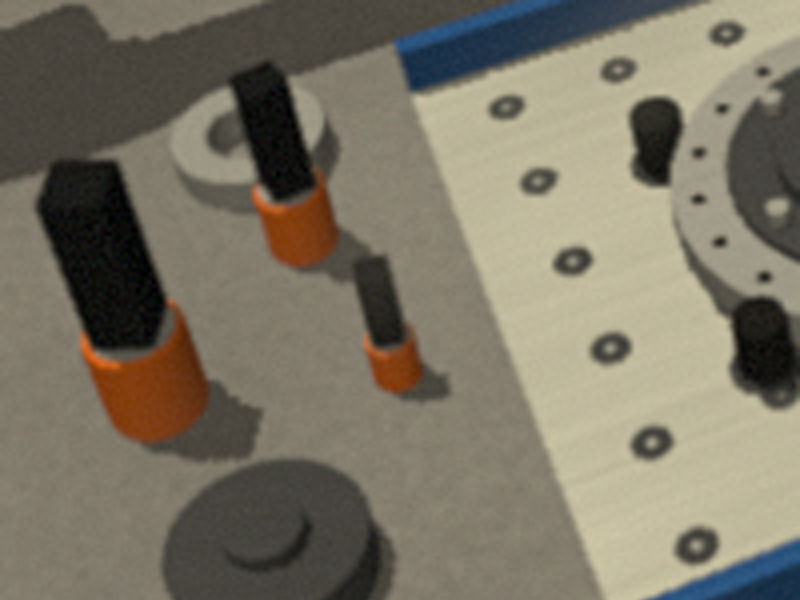

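Call:
{"fn": "move_arm", "kwargs": {
  "rows": [
    [[-0.05, -0.12, -0.02, 0, 0, -0.08], [-0.12, -0.25, -0.04, 0, 0, -0.16], [-0.2, -0.4, -0.06, 0, 0, -0.24], [-0.25, -0.55, -0.06, 0, 0, -0.32], [-0.32, -0.7, -0.06, 0, 0, -0.4], [-0.4, -0.82, -0.06, 0, 0, -0.48], [-0.45, -0.92, -0.06, 0, 0, -0.56], [-0.52, -0.97, -0.06, 0, 0, -0.64], [-0.58, -1.0, -0.06, 0, 0, -0.72], [-0.6, -1.0, -0.06, 0, 0, -0.8], [-0.62, -1.0, -0.06, 0, 0, -0.88], [-0.62, -1.0, -0.06, 0, 0, -0.899]]
  ],
  "fingers": 0,
  "squeeze": 30
}}

```text
clock: 2.6
ee_pos: [0.3529, -0.4268, 0.2397]
eef_rot: [-180.0, 0.0, 0.3]
force: [0.6, 0.1, -0.1]
gripper_width: 0.0941
```

The crop shows the large tool at (120,300), the middle one at (290,165) and the small one at (390,325), so the choice stands. Next is a look from near.

Run:
```python
from h import *
c=cam('wrist'); save(c,'w1.png'); P=cloud(c)
for q in ['pusher','handle']:
    for d in eyes.spot_point('wrist',q): print(q,round(d['conf'],2),world(c,d['position']).round(4))
m=(np.hypot(P[...,0]-.443,P[...,1]+.406)<.04)&(P[...,2]>.112)&(c['z_map']>0)
q=P[m]; print(len(q),np.median(q,0).round(4),cv2.minAreaRect((q[:,:2]*1000).astype('float32')), np.percentile(q[:,2],[5,50,95]))
```

```text
pusher 0.97 [ 0.4427 -0.4108 -0.0021]
pusher 0.75 [ 0.5633 -0.3818 -0.0016]
pusher 0.66 [ 0.5304 -0.5019 -0.0049]
pusher 0.31 [ 0.6628 -0.466   0.0013]
handle 0.73 [ 0.4391 -0.4065  0.0913]
handle 0.69 [ 0.5623 -0.3781  0.0639]
handle 0.55 [ 0.5362 -0.5072  0.1232]
7424 [ 0.408  -0.4028  0.3271] ((429.6564025878906, -406.9982604980469), (29.94658088684082, 53.33169937133789), 88.55823516845703) [0.12345395 0.32713462 0.34201887]
```

View pics/w1.png

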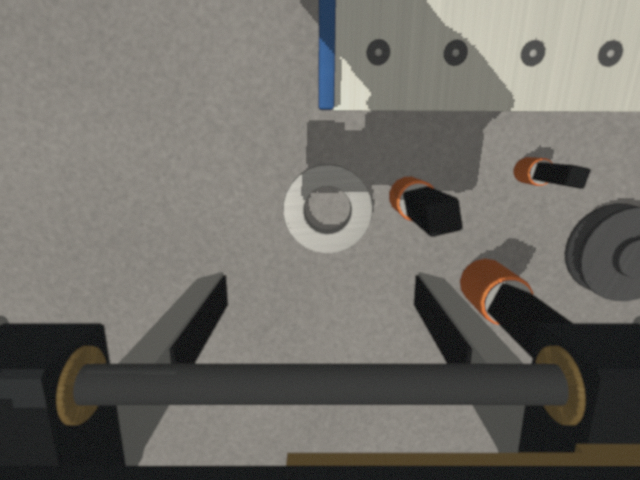

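The wrist view shows the middle tool's handle top at (435,210), the small one at (560,175) and the large one at (520,310). The bearing ring is at (328,210). I'll fit the handle top.

Run:
```python
from h import *
c=cam('wrist'); P=cloud(c)
m=(np.hypot(P[...,0]-.443,P[...,1]+.406)<.035)&(P[...,2]>.1215)&(P[...,2]<.14)
q=P[m]; print(len(q),np.median(q,0).round(4),cv2.minAreaRect((q[:,:2]*1000).astype('float32')))
print(np.percentile(q[:,2],[5,50,95]))
# scene/top estimates of ramp, hub & lower pegs
for n in ['scene','top']:
    c=dict(np.load(n+'0.npz')); P=cloud(c); hsv=cv2.cvtColor(c['color'],cv2.COLOR_RGB2HSV)
    X,Y=P[...,0],P[...,1]; H=P[...,2]-(.04+.061*Y)
    for x in (.49,.665):
        m=(np.hypot(X-x,Y+.203)<.03)&(H>.034)&(H<.05); q=P[m]; print(n,'black',m.sum(),((q.min(0)+q.max(0))/2).round(4),np.ptp(q,0).round(3))
    m=(np.hypot(X-.577,Y+.097)<.135)&(H>.024)&(H<.036)
    q=(P[m][:,:2]*1000).astype('float32'); print(n,'hub',m.sum(),cv2.minEnclosingCircle(q),'H',np.median(H[m]))
    m=(abs(H)<.006)&(abs(X-.577)<.2)&(abs(Y)<.25); A=np.c_[X[m],Y[m],np.ones(m.sum())]; print(n,'plate fit',np.linalg.lstsq(A,P[m][:,2],rcond=None)[0].round(4))
    m=(abs(H-.033)<.006)&(hsv[...,0]>95)&(hsv[...,0]<130)&(hsv[...,1]>100)
    for s in (.355,.8):
        k=m&(abs(X-s)<.05); print(n,'rail top',k.sum(),np.percentile(X[k],[2,50,98]).round(4),np.polyfit(Y[k],X[k],1).round(4))
```

```text
1196 [ 0.4415 -0.4069  0.1243] ((442.19744873046875, -407.49560546875), (26.11583137512207, 26.10024642944336), 14.533970832824707)
[0.12258539 0.12434953 0.12561203]
scene black 112 [ 0.4957 -0.2055  0.0669] [0.033 0.029 0.011]
scene black 143 [ 0.6652 -0.2064  0.0658] [0.032 0.029 0.01 ]
scene hub 3974 ((576.7943725585938, -106.34673309326172), 126.89657592773438) H 0.03024314515070872
scene plate fit [-0.001   0.0613  0.0402]
scene rail top 820 [0.3517 0.3614 0.3687] [0.0064 0.3615]
scene rail top 1645 [0.7961 0.8048 0.8255] [0.0009 0.8048]
top black 101 [ 0.4969 -0.1998  0.0686] [0.043 0.038 0.014]
top black 78 [ 0.6592 -0.1984  0.0676] [0.037 0.039 0.013]
top hub 3023 ((577.4370727539062, -107.1861343383789), 126.87996673583984) H 0.03057697598664791
top plate fit [0.0003 0.0613 0.0397]
top rail top 928 [0.3472 0.354  0.3608] [0.0007 0.354 ]
top rail top 880 [0.7668 0.798  0.8315] [-0.0015  0.7982]
```

Run:
```python
from h import *
c=cam('wrist'); P=cloud(c)
m=(np.hypot(P[...,0]-.443,P[...,1]+.406)<.035)&(P[...,2]>.1215)&(P[...,2]<.14)
im=c['color'][:,:,::-1].copy(); im=np.clip(im.astype(int)*3,0,255).astype('uint8')
v,u=np.nonzero(m); b=cv2.boxPoints(cv2.minAreaRect(np.c_[u,v].astype('float32')));print(b)
q=(P[m][:,:2]*1000).astype('float32'); h=cv2.convexHull(q)[:,0]; print(cv2.approxPolyDP(h,5,True)[:,0])
a=im[165:265,370:490]; k=m[165:265,370:490]; a2=a.copy(); a2[k]=a2[k]//2+np.array([0,90,0],'uint8')
cv2.imwrite('pics/w1c.png',cv2.resize(np.hstack([a,a2]),None,fx=3,fy=3,interpolation=0))
```

```text
[[422.1154  199.57692]
 [458.07693 192.38463]
 [464.92307 226.6154 ]
 [428.96152 233.8077 ]]
[[ 455.83493 -416.04523]
 [ 450.71625 -393.34344]
 [ 428.51096 -397.65778]
 [ 432.50537 -421.18146]]
```

View pics/w1c.png

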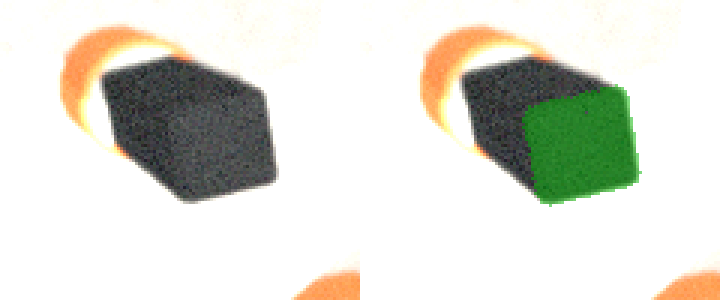

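The close crop shows the handle top as a square turned about +12.5°, centred at (0.442, -0.407). I'll go above it, descend and grip.

Call:
{"fn": "move_arm", "kwargs": {
  "rows": [
    [[0.15, -0.03, 0, 0, 0, -0.07], [0.3, -0.07, 0, 0, 0, -0.142], [0.356, -0.08, 0, 0, 0, -0.142], [0.356, -0.08, 0.03, 0, 0, -0.142], [0.356, -0.08, 0.15, 0, 0, -0.142], [0.356, -0.08, 0.28, 0, 0, -0.142], [0.356, -0.08, 0.4, 0, 0, -0.142], [0.356, -0.08, 0.5, 0, 0, -0.142], [0.356, -0.08, 0.56, 0, 0, -0.142], [0.356, -0.08, 0.58, 0, 0, -0.142], [0.356, -0.08, 0.58, 0, 0, -0.142]]
  ]
}}

```text
clock: 3.77
ee_pos: [0.4398, -0.408, 0.0929]
eef_rot: [-179.9, 0.2, 12.0]
force: [-0.1, -0.4, -0.8]
gripper_width: 0.0938
```

Call:
{"fn": "move_arm", "kwargs": {
  "rows": [
    [[0, 0, 0, 0, 0, 0], [0, 0, 0, 0, 0, 0], [0, 0, 0, 0, 0, 0], [0, 0, 0, 0, 0, 0], [0, 0, 0, 0, 0, 0], [0, 0, 0, 0, 0, 0], [0, 0, 0, 0, 0, 0], [0, 0, 0, 0, 0, 0]]
  ],
  "fingers": 255,
  "squeeze": 40
}}

```text
clock: 4.43
ee_pos: [0.4418, -0.408, 0.0946]
eef_rot: [180.0, -0.0, 12.2]
force: [0.3, 0.6, -1.1]
gripper_width: 0.0437
```

Call:
{"fn": "move_arm", "kwargs": {
  "rows": [
    [[0, 0, 0, 0, 0, 0], [0, 0, 0, 0, 0, 0], [0, 0, 0, 0, 0, 0], [0, 0, 0, 0, 0, 0], [0, 0, 0, 0, 0, 0]]
  ]
}}

```text
clock: 4.85
ee_pos: [0.442, -0.4079, 0.0945]
eef_rot: [180.0, -0.0, 12.2]
force: [-0.0, 0.1, -0.3]
gripper_width: 0.0258
```

Call:
{"fn": "move_arm", "kwargs": {
  "rows": [
    [[0, 0, -0.05, 0, 0, 0], [0, 0, -0.17, 0, 0, 0], [0, 0, -0.3, 0, 0, 0.02], [0, 0, -0.4, 0, 0, 0.04], [0.04, -0.02, -0.45, 0, 0, 0.06], [0.15, -0.08, -0.45, 0, 0, 0.08], [0.28, -0.16, -0.45, 0, 0, 0.1], [0.4, -0.23, -0.45, 0, 0, 0.12], [0.52, -0.3, -0.45, 0, 0, 0.142], [0.6, -0.35, -0.45, 0, 0, 0.142], [0.633, -0.366, -0.44, 0, 0, 0.142], [0.633, -0.366, -0.38, 0, 0, 0.142], [0.633, -0.366, -0.27, 0, 0, 0.142], [0.633, -0.366, -0.18, 0, 0, 0.142], [0.633, -0.366, -0.13, 0, 0, 0.142], [0.633, -0.366, -0.114, 0, 0, 0.142], [0.633, -0.366, -0.114, 0, 0, 0.142], [0.633, -0.366, -0.114, 0, 0, 0.142]]
  ]
}}

```text
clock: 6.35
ee_pos: [0.5777, -0.2858, 0.1239]
eef_rot: [180.0, -0.1, -0.1]
force: [0.2, -0.3, -1.8]
gripper_width: 0.0258
```

Run:
```python
from h import *
print(r.sense()['ee_pos'],r.sense()['eef_rot'],r.sense()['force'])
for n in ['wrist','top','scene']:
    c=cam(n); save(c,n+'2.png'); np.savez(n+'2.npz',**{k:np.array(v) for k,v in c.items()})
for q in ['nose','handle','hub','pusher']:
    for d in eyes.spot_point('scene',q): print(q,round(d['conf'],2),world(c,d['position']).round(4))
```

```text
[ 0.57765988 -0.28576857  0.12394372] [ 1.79966342e+02 -7.22916232e-02 -6.06207968e-02] [ 0.22213053 -0.28617429 -1.84420713]
nose 0.89 [ 0.5324 -0.5028  0.0135]
nose 0.84 [ 0.566  -0.3798  0.0052]
handle 0.81 [ 0.5631 -0.3753  0.0662]
handle 0.73 [ 0.5295 -0.5054  0.1243]
handle 0.58 [ 0.5761 -0.2868  0.1246]
hub 0.7 [ 0.5795 -0.0939  0.0347]
pusher 0.91 [ 0.5819 -0.2841  0.0273]
pusher 0.88 [ 5.640e-01 -3.796e-01 -5.000e-04]
pusher 0.63 [ 5.329e-01 -4.959e-01  4.000e-04]
```

View pics/wrist2.png

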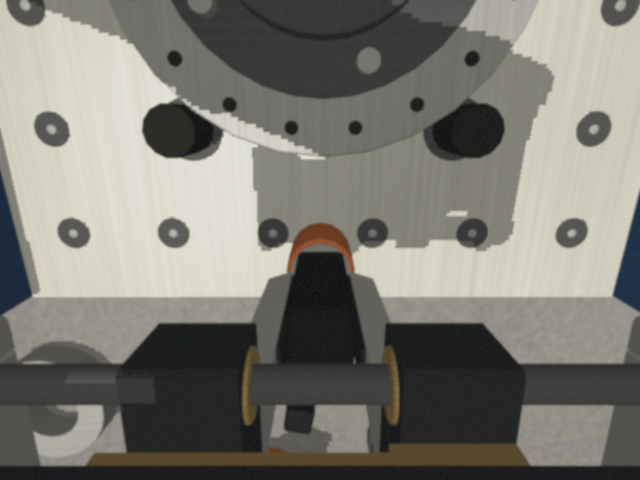

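View pics/top2.png

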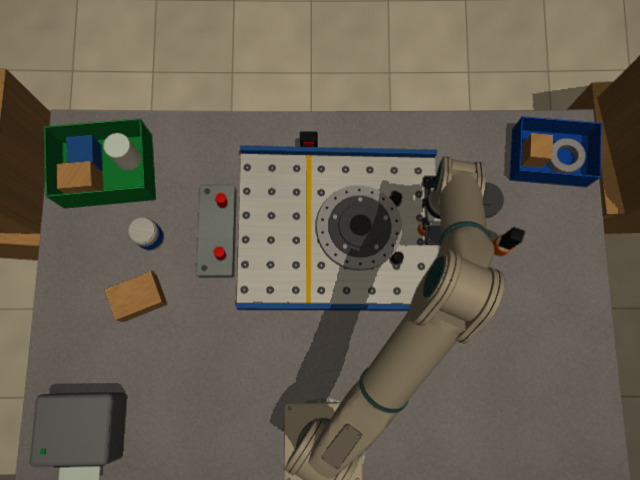

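View pics/scene2.png

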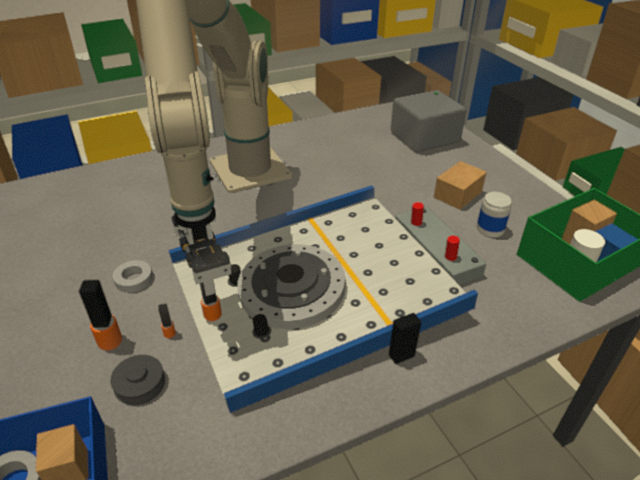

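The wrist view shows the nose at (321,235), the hub rim's near edge at (322,157), and the black pegs at (178,130) and (468,130). The tool is held upright, clear of the plate. I'll write a measuring helper for the hub and nose circles and try it on this picture.

```bash
cat > m.py <<'E'
from h import *
from scipy.optimize import least_squares
def fit(E,R0,x0):
    f=lambda p: np.hypot(E[:,0]-p[0],E[:,1]-p[1])-R0
    s=least_squares(f,x0,loss='soft_l1',f_scale=.0007); return s.x, np.median(abs(f(s.x)))
def edge(mask,P,last=True):
    E=[]
    for u in range(mask.shape[1]):
        v=np.nonzero(mask[:,u])[0]
        if len(v)>3: E.append(P[v[-2] if last else v[1],u])
    return np.array(E)
def measure(c,tcp,guess=None):
    P=cloud(c); X,Y=P[...,0],P[...,1]; H=P[...,2]-(.04+.061*Y); ok=c['z_map']>0
    rgb=c['color'].astype(int); org=(rgb[...,0]>1.6*rgb[...,1])&(rgb[...,0]>1.5*rgb[...,2]+10)&(rgb[...,0]>60)
    near=np.hypot(X-tcp[0],Y-tcp[1])<.035
    En=edge(org&near&(H>.035)&(H<.065),P,last=False)
    nose,rn=fit(En,.019,tcp[:2]) if len(En)>10 else (np.array([np.nan]*2),0)
    ring=ok&(H>.022)&(H<.037)&(Y>tcp[1]+.0)&(abs(X-tcp[0])<.11)
    ring=cv2.morphologyEx(ring.astype('uint8'),cv2.MORPH_OPEN,np.ones((5,5)))
    k,l,st,_=cv2.connectedComponentsWithStats(ring); ring=l==1+np.argmax(st[1:,4])
    Eh=edge(ring,P); 
    for pg in [(.4925,-.2035),(.6635,-.2035)]: Eh=Eh[np.hypot(Eh[:,0]-pg[0],Eh[:,1]-pg[1])>.027]
    Eh=Eh[abs(Eh[:,0]-tcp[0])>.0] ; Eh=Eh[Eh[:,1]<tcp[1]+.140+.0]
    hub,rh=fit(Eh,.1195,[tcp[0],tcp[1]+.15])
    return hub,nose,(rh,rn,len(Eh),len(En)),np.median(H[ring]),P,Eh
E
python3 - <<'E'
from m import *
c=dict(np.load('wrist2.npz')); tcp=[.57766,-.28577]
h,n,q,H,P,Eh=measure(c,tcp); print(h,n,q,H)
X,Y=P[...,0],P[...,1];H=P[...,2]-(.04+.061*Y)
for x in (.4925,.6635):
    m=(np.hypot(X-x,Y+.2035)<.03)&(H>.034)&(H<.046); print(cv2.minEnclosingCircle((P[m][:,:2]*1000).astype('float32')))
m=(abs(H)<.005)&(Y<-.2); print('plate',np.linalg.lstsq(np.c_[X[m],Y[m],np.ones(m.sum())],P[m][:,2],rcond=None)[0], np.median(H[m]))
print(Eh[::12].round(4).tolist())
mm=(np.hypot(X-tcp[0],Y-tcp[1])<.025)&(H>.03)&(H<.06); print('nose top H',np.percentile(H[mm],[50,80,95]), mm.sum())
E
```

```text
[ 0.57805058 -0.10086749] [ 0.57651283 -0.28501806] (np.float64(0.00024052948028735477), np.float64(0.00014635782329554606), 291, 64) 0.029328432928875253
((493.3935546875, -207.44532775878906), 14.923389434814453)
((662.5618286132812, -207.7855682373047), 15.054498672485352)
plate [-0.00145059  0.0601462   0.03943876] -0.0012312452657148379
[[0.4677, -0.1458, 0.0596], [0.4726, -0.1562, 0.0597], [0.477, -0.1639, 0.0575], [0.4831, -0.1727, 0.0589], [0.5216, -0.2064, 0.0545], [0.5287, -0.2103, 0.0561], [0.5354, -0.2125, 0.0559], [0.5421, -0.2147, 0.0546], [0.5491, -0.217, 0.0556], [0.5559, -0.2187, 0.0542], [0.563, -0.2192, 0.0556], [0.5699, -0.2198, 0.0552], [0.5769, -0.221, 0.0542], [0.584, -0.2204, 0.0543], [0.5909, -0.2198, 0.0558], [0.5978, -0.2186, 0.0559], [0.6048, -0.2181, 0.0555], [0.6116, -0.2153, 0.0561], [0.6188, -0.213, 0.0541], [0.6251, -0.2108, 0.0565], [0.6321, -0.208, 0.0554], [0.6713, -0.1756, 0.0583], [0.6767, -0.1671, 0.0584], [0.682, -0.1589, 0.0587], [0.6872, -0.1492, 0.0584]]
nose top H [0.0504546  0.05265233 0.05688527] 1454
```

The measurement is consistent. The hub's centre is at x = 0.5781, the pegs' middle at 0.5780, and the nose at 0.5765. I'll shift +1.5 mm and stop about 5 mm short of contact.

Call:
{"fn": "move_arm", "kwargs": {
  "rows": [
    [[0.003, -0.02, -0.001, 0, 0, 0], [0.006, -0.05, -0.003, 0, 0, 0], [0.006, -0.08, -0.005, 0, 0, 0], [0.006, -0.11, -0.007, 0, 0, 0], [0.006, -0.135, -0.008, 0, 0, 0], [0.006, -0.15, -0.009, 0, 0, 0], [0.006, -0.158, -0.0095, 0, 0, 0], [0.006, -0.16, -0.0098, 0, 0, 0], [0.006, -0.16, -0.0098, 0, 0, 0], [0.006, -0.16, -0.0098, 0, 0, 0]]
  ]
}}

```text
clock: 7.53
ee_pos: [0.5787, -0.2457, 0.1254]
eef_rot: [180.0, -0.0, -0.1]
force: [0.2, -0.1, -1.5]
gripper_width: 0.0256
```

Run:
```python
from m import *
for i in range(3):
    s=r.sense(); c=cam('wrist'); h,n,q,H,P,Eh=measure(c,s['ee_pos']); print(s['clock'],s['ee_pos'].round(5),s['force'].round(2),'hub',h.round(5),'nose',n.round(5),np.round(q,5),'gap',np.hypot(*(h-n))-.1395)
save(c,'w3.png')
```

```text
7.5333 [ 0.57865 -0.24571  0.12542] [ 0.16 -0.05 -1.51] hub [ 0.57814 -0.10044] nose [ 0.57745 -0.24495] [3.00e-04 1.50e-04 3.01e+02 6.40e+01] gap 0.00501250213174928
7.5833 [ 0.5786  -0.24573  0.12537] [-0.1   0.93 -1.52] hub [ 0.57815 -0.1004 ] nose [ 0.57738 -0.24497] [3.1e-04 1.8e-04 3.0e+02 6.4e+01] gap 0.005078864862155585
7.6333 [ 0.5786  -0.24569  0.12538] [ 0.02 -1.05 -3.43] hub [ 0.57798 -0.1004 ] nose [ 0.57739 -0.24494] [2.70e-04 1.30e-04 3.02e+02 6.40e+01] gap 0.0050421366476033624
```

View pics/w3.png

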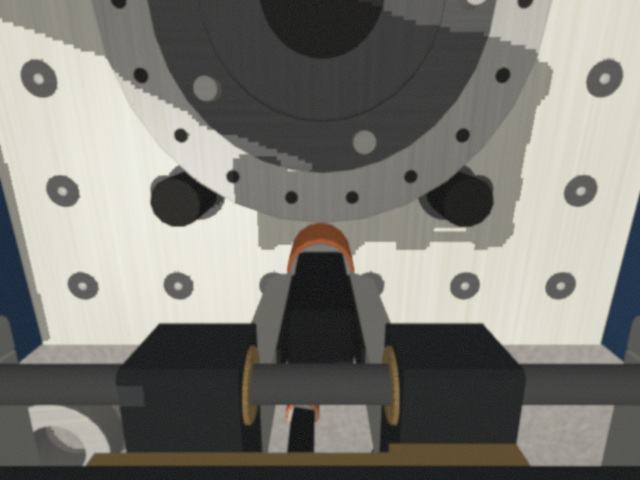

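The gap is 5 mm and the nose is 0.7 mm off centre. The gentle push starts now.

Call:
{"fn": "move_arm", "kwargs": {
  "rows": [
    [[0.002, -0.006, -0.0004, 0, 0, 0], [0.003, -0.01, -0.0006, 0, 0, 0], [0.003, -0.014, -0.0009, 0, 0, 0], [0.003, -0.018, -0.0011, 0, 0, 0], [0.003, -0.022, -0.0013, 0, 0, 0], [0.003, -0.026, -0.0016, 0, 0, 0], [0.003, -0.03, -0.0018, 0, 0, 0], [0.003, -0.035, -0.0021, 0, 0, 0], [0.003, -0.04, -0.0024, 0, 0, 0], [0.003, -0.046, -0.0028, 0, 0, 0], [0.003, -0.053, -0.0032, 0, 0, 0], [0.003, -0.061, -0.0037, 0, 0, 0]]
  ]
}}

```text
clock: 8.68
ee_pos: [0.5795, -0.2298, 0.1264]
eef_rot: [180.0, -0.0, -0.0]
force: [0.3, -4.4, -3.3]
gripper_width: 0.0257
```

```bash
cat > look.py <<'E'
# measure; Kalman on hub x with nose offset; print capture-point advice
import json,os,sys
from m import *
W=2.07; D=.27
s=r.sense(); c=cam('wrist'); h,n,q,H,P,Eh=measure(c,s['ee_pos'])
t=s['clock']; xn=s['ee_pos'][0]-.0012
F='st.json'; st=json.load(open(F)) if os.path.exists(F) else None
if st is None: x=np.array([h[0],0.]); C=np.diag([1e-4**2,1e-3**2])
else:
    x=np.array(st['x']);C=np.array(st['C']);dt=.005;N=max(1,round((t-st['t'])/dt));x0n=st['xn']
    for i in range(N):
        u=x0n+(xn-x0n)*min(1,i*dt/.25)   # nose gets to its new x in ~0.25 s
        A=np.array([[1,dt],[W*W*dt,1-D*dt]]); x=A@x-np.array([0,W*W*dt*u]); C=A@C@A.T+np.diag([0,(.004**2)*dt])
    print('pred x',x.round(5))
    K=C[:,0]/(C[0,0]+2e-4**2); x=x+K*(h[0]-x[0]); C=C-np.outer(K,C[0])
json.dump(dict(x=x.tolist(),C=C.tolist(),t=t,xn=xn),open(F,'w'))
sp=x[0]+x[1]/W
print('t',t,'tcp',s['ee_pos'].round(5),'rot',s['eef_rot'].round(2),'F',s['force'].round(2))
print('hub',h.round(5),'nose',n.round(5),'xn',round(xn,5),'gap',(np.hypot(*(h-n))-.1395).round(5),'res',np.round(q,5),'under H',round(s['ee_pos'][2]-.0945-.04-.061*s['ee_pos'][1],4))
print('est x,v',x.round(5),'s',sp.round(5))
xt=float(sys.argv[1]) if len(sys.argv)>1 else .578
for T in (.85,1.1,1.6):
    e=np.exp(W*T); un=(sp*e-xt)/(e-1); print('T',T,'nose',un.round(5),'shift units',((un-xn)/.25).round(4))
save(c,'w_%d.png'%(t*100))
E
python3 look.py; python3 -c "
from rig import r; print(r.sense()['clock'])"
```

```text
t 8.6833 tcp [ 0.57952 -0.22975  0.12641] rot [ 1.7999e+02 -1.0000e-02 -3.0000e-02] F [ 0.35 -4.36 -3.25]
hub [ 0.57801 -0.08855] nose [ 0.57831 -0.22917] xn 0.57832 gap 0.00113 res [3.40e-04 1.50e-04 3.61e+02 6.40e+01] under H 0.0059
est x,v [0.57801 0.     ] s 0.57801
T 0.85 nose 0.57801 shift units -0.0012
T 1.1 nose 0.57801 shift units -0.0012
T 1.6 nose 0.57801 shift units -0.0012
8.7333
```

Contact is good at 4.4 N, and the hub rides on the nose with an offset of 0.3 mm. I'll go on upward.

Call:
{"fn": "move_arm", "kwargs": {
  "rows": [
    [[-0.001, -0.004, -0.0002, 0, 0, 0], [-0.001, -0.011, -0.0007, 0, 0, 0], [-0.001, -0.021, -0.0013, 0, 0, 0], [-0.001, -0.034, -0.0021, 0, 0, 0], [-0.001, -0.049, -0.003, 0, 0, 0], [-0.001, -0.065, -0.004, 0, 0, 0], [-0.001, -0.081, -0.0049, 0, 0, 0], [-0.001, -0.097, -0.0059, 0, 0, 0], [-0.001, -0.112, -0.0068, 0, 0, 0], [-0.001, -0.125, -0.0076, 0, 0, 0], [-0.001, -0.135, -0.0082, 0, 0, 0], [-0.001, -0.142, -0.0087, 0, 0, 0], [-0.001, -0.146, -0.0089, 0, 0, 0], [-0.001, -0.148, -0.009, 0, 0, 0]]
  ]
}}

```text
clock: 9.9
ee_pos: [0.5793, -0.1927, 0.1286]
eef_rot: [180.0, -0.0, -0.0]
force: [-0.2, -4.7, -3.2]
gripper_width: 0.0258
```

```bash
python3 look.py
```

```text
pred x [ 0.57743 -0.00126]
t 9.9 tcp [ 0.57928 -0.19275  0.12863] rot [ 1.8e+02 -0.0e+00 -2.0e-02] F [-0.23 -4.72 -3.17]
hub [ 0.57816 -0.05154] nose [ 0.57808 -0.19212] xn 0.57808 gap 0.00107 res [3.00e-04 1.30e-04 4.23e+02 6.50e+01] under H 0.0059
est x,v [5.7816e-01 2.4000e-04] s 0.57828
T 0.85 nose 0.57833 shift units 0.001
T 1.1 nose 0.57831 shift units 0.0009
T 1.6 nose 0.57829 shift units 0.0008
```

Call:
{"fn": "move_arm", "kwargs": {
  "rows": [
    [[0.001, -0.004, -0.0002, 0, 0, 0], [0.001, -0.012, -0.0007, 0, 0, 0], [0.001, -0.024, -0.0015, 0, 0, 0], [0.001, -0.039, -0.0024, 0, 0, 0], [0.001, -0.056, -0.0034, 0, 0, 0], [0.001, -0.074, -0.0045, 0, 0, 0], [0.001, -0.092, -0.0056, 0, 0, 0], [0.001, -0.11, -0.0067, 0, 0, 0], [0.001, -0.128, -0.0078, 0, 0, 0], [0.001, -0.146, -0.0089, 0, 0, 0], [0.001, -0.164, -0.01, 0, 0, 0], [0.001, -0.181, -0.011, 0, 0, 0], [0.001, -0.196, -0.012, 0, 0, 0], [0.001, -0.208, -0.0127, 0, 0, 0], [0.001, -0.216, -0.0132, 0, 0, 0], [0.001, -0.22, -0.0134, 0, 0, 0]]
  ]
}}

```text
clock: 11.28
ee_pos: [0.5796, -0.1369, 0.132]
eef_rot: [-180.0, -0.0, 0.0]
force: [0.3, -2.5, -3.4]
gripper_width: 0.0258
```

```bash
python3 look.py
```

```text
pred x [ 0.57782 -0.0011 ]
t 11.2833 tcp [ 0.57962 -0.1369   0.13202] rot [-1.7996e+02 -0.0000e+00  1.0000e-02] F [ 0.3  -2.47 -3.37]
hub [0.57831 0.00445] nose [ 0.57844 -0.13623] xn 0.57842 gap 0.00117 res [3.20e-04 1.60e-04 4.23e+02 6.40e+01] under H 0.0059
est x,v [ 5.7831e-01 -1.3000e-04] s 0.57825
T 0.85 nose 0.5783 shift units -0.0005
T 1.1 nose 0.57828 shift units -0.0005
T 1.6 nose 0.57826 shift units -0.0006
```

Call:
{"fn": "move_arm", "kwargs": {
  "rows": [
    [[-0.0005, -0.004, -0.0002, 0, 0, 0], [-0.0005, -0.011, -0.0007, 0, 0, 0], [-0.0005, -0.021, -0.0013, 0, 0, 0], [-0.0005, -0.034, -0.0021, 0, 0, 0], [-0.0005, -0.049, -0.003, 0, 0, 0], [-0.0005, -0.065, -0.004, 0, 0, 0], [-0.0005, -0.081, -0.0049, 0, 0, 0], [-0.0005, -0.097, -0.0059, 0, 0, 0], [-0.0005, -0.112, -0.0068, 0, 0, 0], [-0.0005, -0.125, -0.0076, 0, 0, 0], [-0.0005, -0.135, -0.0082, 0, 0, 0], [-0.0005, -0.142, -0.0087, 0, 0, 0], [-0.0005, -0.146, -0.0089, 0, 0, 0], [-0.0005, -0.148, -0.009, 0, 0, 0]]
  ]
}}

```text
clock: 12.5
ee_pos: [0.5794, -0.1008, 0.1342]
eef_rot: [180.0, 0.0, -0.0]
force: [-0.8, -4.0, -3.0]
gripper_width: 0.0258
```

```bash
python3 look.py
```

```text
pred x [ 5.7817e-01 -1.3000e-04]
t 12.5 tcp [ 0.57943 -0.10078  0.13421] rot [ 1.7999e+02  0.0000e+00 -2.0000e-02] F [-0.78 -4.04 -2.99]
hub [0.57826 0.04036] nose [ 0.57825 -0.10016] xn 0.57823 gap 0.00102 res [3.40e-04 1.40e-04 4.22e+02 6.30e+01] under H 0.0059
est x,v [5.7826e-01 4.0000e-05] s 0.57827
T 0.85 nose 0.57833 shift units 0.0004
T 1.1 nose 0.5783 shift units 0.0003
T 1.6 nose 0.57828 shift units 0.0002
```

The hub is over the line and well balanced, so the pause starts here.

Call:
{"fn": "move_arm", "kwargs": {
  "rows": [
    [[0.0002, 0, 0, 0, 0, 0], [0.0002, 0, 0, 0, 0, 0], [0.0002, 0, 0, 0, 0, 0], [0.0002, 0, 0, 0, 0, 0], [0.0002, 0, 0, 0, 0, 0], [0.0002, 0, 0, 0, 0, 0], [0.0002, 0, 0, 0, 0, 0], [0.0002, 0, 0, 0, 0, 0], [0.0002, 0, 0, 0, 0, 0], [0.0002, 0, 0, 0, 0, 0], [0.0002, 0, 0, 0, 0, 0], [0.0002, 0, 0, 0, 0, 0], [0.0002, 0, 0, 0, 0, 0], [0.0002, 0, 0, 0, 0, 0], [0.0002, 0, 0, 0, 0, 0], [0.0002, 0, 0, 0, 0, 0]]
  ]
}}

```text
clock: 13.88
ee_pos: [0.5795, -0.1009, 0.1342]
eef_rot: [180.0, -0.0, -0.0]
force: [-0.4, -3.3, -2.9]
gripper_width: 0.0258
```

```bash
python3 look.py
python3 - <<'E'
from h import *
c=cam('top'); save(c,'top5.png')
E
```

```text
pred x [5.7835e-01 1.5000e-04]
t 13.8833 tcp [ 0.57947 -0.1009   0.13421] rot [ 1.8e+02 -0.0e+00 -3.0e-02] F [-0.36 -3.3  -2.9 ]
hub [0.57826 0.04023] nose [ 0.57828 -0.10027] xn 0.57827 gap 0.001 res [3.00e-04 1.40e-04 4.23e+02 6.40e+01] under H 0.0059
est x,v [ 5.7826e-01 -2.0000e-05] s 0.57825
T 0.85 nose 0.5783 shift units 0.0001
T 1.1 nose 0.57828 shift units 0.0
T 1.6 nose 0.57826 shift units -0.0001
```

View pics/top5.png

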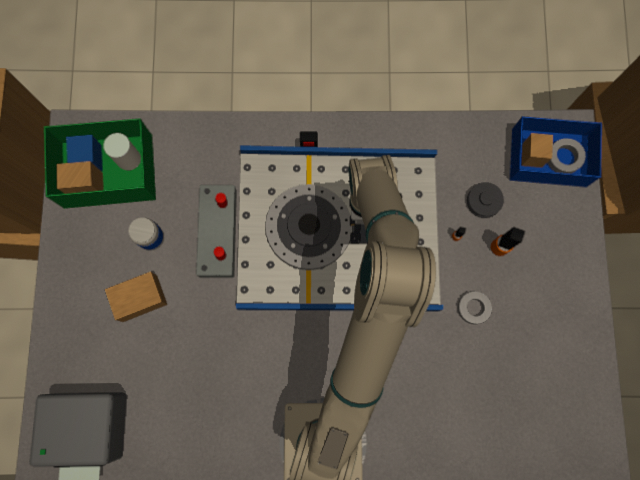

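The top view shows the hub's centre at (309,226), right on the line at column 308. I'll hold on.

Call:
{"fn": "move_arm", "kwargs": {
  "rows": [
    [[0, 0, 0, 0, 0, 0], [0, 0, 0, 0, 0, 0], [0, 0, 0, 0, 0, 0], [0, 0, 0, 0, 0, 0], [0, 0, 0, 0, 0, 0], [0, 0, 0, 0, 0, 0], [0, 0, 0, 0, 0, 0], [0, 0, 0, 0, 0, 0], [0, 0, 0, 0, 0, 0], [0, 0, 0, 0, 0, 0], [0, 0, 0, 0, 0, 0], [0, 0, 0, 0, 0, 0], [0, 0, 0, 0, 0, 0], [0, 0, 0, 0, 0, 0], [0, 0, 0, 0, 0, 0], [0, 0, 0, 0, 0, 0], [0, 0, 0, 0, 0, 0], [0, 0, 0, 0, 0, 0]]
  ]
}}

```text
clock: 15.48
ee_pos: [0.5795, -0.1009, 0.1342]
eef_rot: [180.0, -0.0, -0.0]
force: [0.3, -4.2, -2.3]
gripper_width: 0.0256
```

```bash
python3 look.py
```

```text
pred x [ 0.57758 -0.00144]
t 15.4833 tcp [ 0.57953 -0.10089  0.13423] rot [ 1.8e+02 -1.0e-02 -3.0e-02] F [ 0.31 -4.24 -2.34]
hub [0.5783  0.04033] nose [ 0.57834 -0.10029] xn 0.57833 gap 0.00112 res [3.00e-04 1.60e-04 4.22e+02 6.40e+01] under H 0.0059
est x,v [ 5.783e-01 -3.000e-05] s 0.57828
T 0.85 nose 0.57834 shift units 0.0001
T 1.1 nose 0.57832 shift units -0.0
T 1.6 nose 0.57829 shift units -0.0001
```

Call:
{"fn": "move_arm", "kwargs": {
  "rows": [
    [[0, 0, 0, 0, 0, 0], [0, 0, 0, 0, 0, 0], [0, 0, 0, 0, 0, 0], [0, 0, 0, 0, 0, 0], [0, 0, 0, 0, 0, 0], [0, 0, 0, 0, 0, 0], [0, 0, 0, 0, 0, 0], [0, 0, 0, 0, 0, 0], [0, 0, 0, 0, 0, 0], [0, 0, 0, 0, 0, 0], [0, 0, 0, 0, 0, 0], [0, 0, 0, 0, 0, 0], [0, 0, 0, 0, 0, 0], [0, 0, 0, 0, 0, 0], [0, 0, 0, 0, 0, 0], [0, 0, 0, 0, 0, 0], [0, 0, 0, 0, 0, 0], [0, 0, 0, 0, 0, 0]]
  ]
}}

```text
clock: 17.03
ee_pos: [0.5795, -0.1009, 0.1342]
eef_rot: [-180.0, -0.0, -0.0]
force: [-0.8, -3.6, -2.3]
gripper_width: 0.0257
```

```bash
python3 look.py
```

```text
pred x [ 5.7821e-01 -1.4000e-04]
t 17.0333 tcp [ 0.57948 -0.10088  0.13424] rot [-1.8e+02 -0.0e+00 -3.0e-02] F [-0.82 -3.58 -2.27]
hub [0.57826 0.04024] nose [ 0.5783  -0.10025] xn 0.57828 gap 0.00099 res [3.30e-04 1.40e-04 4.22e+02 6.40e+01] under H 0.0059
est x,v [ 5.7826e-01 -5.0000e-05] s 0.57823
T 0.85 nose 0.57828 shift units 0.0
T 1.1 nose 0.57826 shift units -0.0001
T 1.6 nose 0.57824 shift units -0.0002
```

The pause lasted 4.5 s. I'll go on upward.

Call:
{"fn": "move_arm", "kwargs": {
  "rows": [
    [[0, -0.004, -0.0002, 0, 0, 0], [0, -0.012, -0.0007, 0, 0, 0], [0, -0.024, -0.0015, 0, 0, 0], [0, -0.039, -0.0024, 0, 0, 0], [0, -0.056, -0.0034, 0, 0, 0], [0, -0.074, -0.0045, 0, 0, 0], [0, -0.092, -0.0056, 0, 0, 0], [0, -0.11, -0.0067, 0, 0, 0], [0, -0.128, -0.0078, 0, 0, 0], [0, -0.146, -0.0089, 0, 0, 0], [0, -0.164, -0.01, 0, 0, 0], [0, -0.181, -0.011, 0, 0, 0], [0, -0.196, -0.012, 0, 0, 0], [0, -0.208, -0.0127, 0, 0, 0], [0, -0.216, -0.0132, 0, 0, 0], [0, -0.22, -0.0134, 0, 0, 0]]
  ]
}}

```text
clock: 18.42
ee_pos: [0.5795, -0.0449, 0.1376]
eef_rot: [-180.0, -0.0, 0.0]
force: [0.8, -3.2, -1.3]
gripper_width: 0.0259
```

```bash
python3 look.py
python3 - <<'E'
from h import *
c=cam('top'); save(c,'top6.png'); P=cloud(c); X,Y,Z=P[...,0],P[...,1],P[...,2]
hsv=cv2.cvtColor(c['color'],cv2.COLOR_RGB2HSV)
red=((hsv[...,0]<6)|(hsv[...,0]>174))&(hsv[...,1]>120)&(Y>.2)&(Y<.35)&(Z>.094)
H=Z-(.04+.061*Y)
for s in (.5,.65):
    m=red&(abs(X-s)<.04); q=P[m]; print('red',m.sum(),((q.min(0)+q.max(0))/2).round(4),np.ptp(q,0).round(3))
m=(np.hypot(X-.577,Y-.095)<.14)&(H>.022)&(H<.038)&(Y>.095); print('hub top cam',cv2.minEnclosingCircle((P[m][:,:2]*1000).astype('float32')))
for d in eyes.spot_point('top','stop')+eyes.spot_point('top','hub'): print(d['conf'],world(c,d['position']).round(4))
E
```

```text
pred x [ 0.57762 -0.0014 ]
t 18.4167 tcp [ 0.57954 -0.0449   0.13762] rot [-1.7996e+02 -1.0000e-02  1.0000e-02] F [ 0.78 -3.17 -1.33]
hub [0.57835 0.09644] nose [ 0.57835 -0.04424] xn 0.57834 gap 0.00118 res [3.10e-04 1.70e-04 4.22e+02 6.50e+01] under H 0.0059
est x,v [5.7835e-01 5.0000e-05] s 0.57837
T 0.85 nose 0.57845 shift units 0.0004
T 1.1 nose 0.57841 shift units 0.0003
T 1.6 nose 0.57838 shift units 0.0002
red 98 [0.4983 0.2797 0.1042] [0.031 0.028 0.02 ]
red 86 [0.6488 0.2798 0.1029] [0.03  0.026 0.018]
hub top cam ((577.4794311523438, 110.75460052490234), 119.37039947509766)
0.78 [0.5792 0.2891 0.0037]
0.62 [0.5779 0.1005 0.0439]
```

Call:
{"fn": "move_arm", "kwargs": {
  "rows": [
    [[0.0004, -0.004, -0.0002, 0, 0, 0], [0.0004, -0.012, -0.0007, 0, 0, 0], [0.0004, -0.024, -0.0015, 0, 0, 0], [0.0004, -0.039, -0.0024, 0, 0, 0], [0.0004, -0.056, -0.0034, 0, 0, 0], [0.0004, -0.074, -0.0045, 0, 0, 0], [0.0004, -0.092, -0.0056, 0, 0, 0], [0.0004, -0.11, -0.0067, 0, 0, 0], [0.0004, -0.128, -0.0078, 0, 0, 0], [0.0004, -0.146, -0.0089, 0, 0, 0], [0.0004, -0.163, -0.0099, 0, 0, 0], [0.0004, -0.178, -0.0109, 0, 0, 0], [0.0004, -0.19, -0.0116, 0, 0, 0], [0.0004, -0.198, -0.0121, 0, 0, 0], [0.0004, -0.202, -0.0123, 0, 0, 0]]
  ]
}}

```text
clock: 19.87
ee_pos: [0.5796, 0.0055, 0.1407]
eef_rot: [-180.0, -0.0, 0.0]
force: [-1.1, -3.4, -2.2]
gripper_width: 0.0261
```

```bash
python3 look.py; ls pics | tail -1; cp pics/$(ls -t pics|head -1) pics/w7.png
```

```text
pred x [ 0.57801 -0.00081]
t 19.8667 tcp [0.57963 0.00554 0.14068] rot [-1.7996e+02 -0.0000e+00  1.0000e-02] F [-1.06 -3.44 -2.2 ]
hub [0.57833 0.14683] nose [0.57842 0.0062 ] xn 0.57843 gap 0.00113 res [3.10e-04 1.80e-04 4.22e+02 6.40e+01] under H 0.0058
est x,v [ 5.7833e-01 -1.9000e-04] s 0.57824
T 0.85 nose 0.57829 shift units -0.0006
T 1.1 nose 0.57826 shift units -0.0007
T 1.6 nose 0.57825 shift units -0.0008
wrist2.png
```

View pics/w7.png

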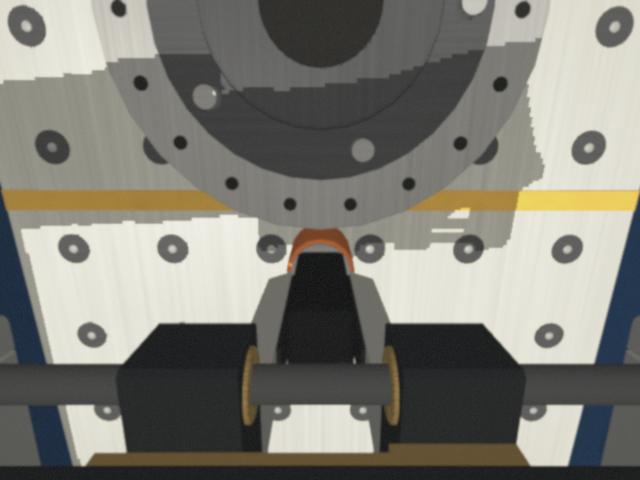

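About 20 mm are left, so I'll go slower.

Call:
{"fn": "move_arm", "kwargs": {
  "rows": [
    [[-0.0006, -0.003, -0.0002, 0, 0, 0], [-0.0006, -0.009, -0.0005, 0, 0, 0], [-0.0006, -0.017, -0.001, 0, 0, 0], [-0.0006, -0.025, -0.0015, 0, 0, 0], [-0.0006, -0.033, -0.002, 0, 0, 0], [-0.0006, -0.041, -0.0025, 0, 0, 0], [-0.0006, -0.047, -0.0029, 0, 0, 0], [-0.0006, -0.051, -0.0031, 0, 0, 0], [-0.0006, -0.054, -0.0033, 0, 0, 0], [-0.0006, -0.056, -0.0034, 0, 0, 0]]
  ]
}}

```text
clock: 20.75
ee_pos: [0.5795, 0.0187, 0.1415]
eef_rot: [180.0, 0.0, -0.0]
force: [0.3, -4.9, -1.6]
gripper_width: 0.0259
```

```bash
python3 look.py
python3 - <<'E'
from h import *
c=cam('scene'); save(c,'sc8.png'); a=c['color'][180:330,230:530,::-1]; cv2.imwrite('pics/sc8c.png',cv2.resize(a,None,fx=2.6,fy=2.6,interpolation=2))
E
```

```text
pred x [ 5.7812e-01 -3.2000e-04]
t 20.75 tcp [0.57945 0.01871 0.14148] rot [ 1.7999e+02  0.0000e+00 -2.0000e-02] F [ 0.26 -4.89 -1.58]
hub [0.57837 0.15986] nose [0.57825 0.01932] xn 0.57825 gap 0.00104 res [3.20e-04 1.50e-04 4.24e+02 6.50e+01] under H 0.0058
est x,v [5.7836e-01 2.0000e-04] s 0.57846
T 0.85 nose 0.57856 shift units 0.0012
T 1.1 nose 0.57852 shift units 0.001
T 1.6 nose 0.57848 shift units 0.0009
```

View pics/sc8c.png

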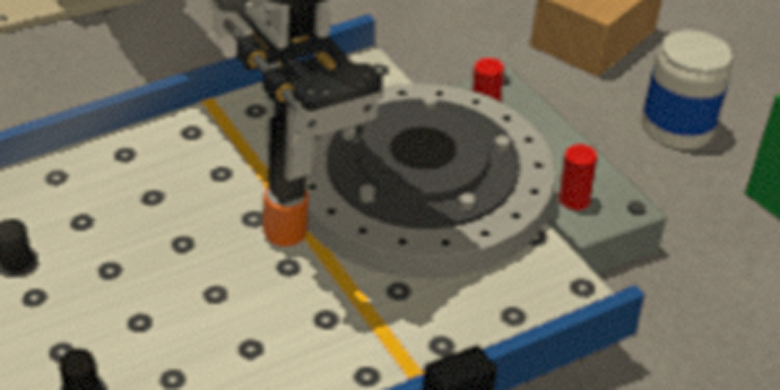

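The hub is a few millimetres short of the red pegs, which are at (488,80) and (578,175) in the crop. I'll creep on.

Call:
{"fn": "move_arm", "kwargs": {
  "rows": [
    [[0.001, -0.002, -0.0001, 0, 0, 0], [0.001, -0.004, -0.0002, 0, 0, 0], [0.001, -0.006, -0.0004, 0, 0, 0], [0.001, -0.008, -0.0005, 0, 0, 0], [0.001, -0.01, -0.0006, 0, 0, 0], [0.001, -0.012, -0.0007, 0, 0, 0], [0.001, -0.014, -0.0009, 0, 0, 0], [0.001, -0.016, -0.001, 0, 0, 0], [0.001, -0.018, -0.0011, 0, 0, 0], [0.001, -0.02, -0.0012, 0, 0, 0]]
  ]
}}

```text
clock: 21.68
ee_pos: [0.5797, 0.0236, 0.1418]
eef_rot: [180.0, -0.0, -0.0]
force: [-0.2, -5.1, -2.0]
gripper_width: 0.0255
```

```bash
python3 look.py
```

```text
pred x [ 5.7845e-01 -8.0000e-05]
t 21.6833 tcp [0.57974 0.02361 0.14179] rot [ 1.7999e+02 -0.0000e+00 -3.0000e-02] F [-0.23 -5.07 -2.04]
hub [0.57831 0.16475] nose [0.57857 0.02418] xn 0.57854 gap 0.00107 res [3.30e-04 1.50e-04 4.22e+02 6.50e+01] under H 0.0059
est x,v [ 5.7831e-01 -3.7000e-04] s 0.57814
T 0.85 nose 0.57816 shift units -0.0015
T 1.1 nose 0.57815 shift units -0.0015
T 1.6 nose 0.57814 shift units -0.0016
```

Call:
{"fn": "move_arm", "kwargs": {
  "rows": [
    [[0, -0.0015, -0.0001, 0, 0, 0], [0, -0.003, -0.0002, 0, 0, 0], [0, -0.0045, -0.0003, 0, 0, 0], [0, -0.006, -0.0004, 0, 0, 0], [0, -0.0075, -0.0005, 0, 0, 0], [0, -0.009, -0.0005, 0, 0, 0]]
  ]
}}

```text
clock: 22.23
ee_pos: [0.5798, 0.0259, 0.1419]
eef_rot: [-180.0, -0.0, -0.0]
force: [-0.4, -4.1, -2.8]
gripper_width: 0.0255
```

```bash
python3 look.py
```

```text
pred x [ 0.57792 -0.00123]
t 22.2333 tcp [0.57978 0.02592 0.14193] rot [-1.8e+02 -0.0e+00 -3.0e-02] F [-0.43 -4.15 -2.82]
hub [0.57831 0.16707] nose [0.57859 0.02652] xn 0.57858 gap 0.00105 res [3.20e-04 1.60e-04 4.22e+02 6.50e+01] under H 0.0058
est x,v [ 5.783e-01 -2.200e-04] s 0.57819
T 0.85 nose 0.57823 shift units -0.0014
T 1.1 nose 0.57822 shift units -0.0014
T 1.6 nose 0.5782 shift units -0.0015
```

Call:
{"fn": "move_arm", "kwargs": {
  "rows": [
    [[0, -0.0014, -0.0001, 0, 0, 0], [0, -0.0028, -0.0002, 0, 0, 0], [0, -0.0042, -0.0003, 0, 0, 0], [0, -0.0056, -0.0003, 0, 0, 0], [0, -0.007, -0.0004, 0, 0, 0], [0, -0.0084, -0.0005, 0, 0, 0], [0, -0.0098, -0.0006, 0, 0, 0], [0, -0.0112, -0.0007, 0, 0, 0]]
  ]
}}

```text
clock: 22.95
ee_pos: [0.5792, 0.027, 0.142]
eef_rot: [179.9, 0.1, -0.1]
force: [-0.8, -6.3, -1.3]
gripper_width: 0.0259
```

```bash
python3 look.py
```

```text
pred x [5.7824e-01 2.5000e-04]
t 22.95 tcp [0.57918 0.02698 0.14202] rot [ 1.7987e+02  7.0000e-02 -7.0000e-02] F [-0.83 -6.34 -1.33]
hub [0.57802 0.1678 ] nose [0.57787 0.02733] xn 0.57798 gap 0.00097 res [3.50e-04 1.10e-04 4.24e+02 6.40e+01] under H 0.0059
est x,v [ 5.7802e-01 -2.7000e-04] s 0.57789
T 0.85 nose 0.57786 shift units -0.0005
T 1.1 nose 0.57787 shift units -0.0004
T 1.6 nose 0.57788 shift units -0.0004
```

The hub is touching a peg and the force has risen to 6.3 N. I'll ease the nose 1 mm to +x so that the hub slides into the notch between both pegs.

Call:
{"fn": "move_arm", "kwargs": {
  "rows": [
    [[0.001, 0, 0, 0, 0, 0], [0.002, 0, 0, 0, 0, 0], [0.003, 0, 0, 0, 0, 0], [0.004, 0, 0, 0, 0, 0], [0.005, 0, 0, 0, 0, 0], [0.005, 0, 0, 0, 0, 0], [0.005, 0, 0, 0, 0, 0]]
  ]
}}

```text
clock: 23.58
ee_pos: [0.5804, 0.0267, 0.142]
eef_rot: [179.8, 0.1, -0.1]
force: [-0.7, -7.8, -0.9]
gripper_width: 0.0259
```

```bash
python3 look.py
python3 - <<'E'
from h import *
c=cam('top'); save(c,'top9.png'); a=c['color'][160:300,180:380,::-1]; cv2.imwrite('pics/top9c.png',cv2.resize(a,None,fx=4,fy=4,interpolation=2))
P=cloud(c); X,Y,Z=P[...,0],P[...,1],P[...,2]; H=Z-(.04+.061*Y)
hsv=cv2.cvtColor(c['color'],cv2.COLOR_RGB2HSV)
red=((hsv[...,0]<6)|(hsv[...,0]>174))&(hsv[...,1]>120)&(Y>.2)&(Y<.35)&(Z>.094)
for s in (.5,.65):
    m=red&(abs(X-s)<.04); q=P[m]; print('red',m.sum(),((q.min(0)+q.max(0))/2).round(4))
E
```

```text
pred x [ 0.57712 -0.00335]
t 23.5833 tcp [0.58041 0.02667 0.142  ] rot [ 1.7985e+02  8.0000e-02 -8.0000e-02] F [-0.72 -7.77 -0.87]
hub [0.57852 0.1674 ] nose [0.57912 0.02703] xn 0.57921 gap 0.00087 res [3.30e-04 1.60e-04 4.23e+02 6.40e+01] under H 0.0059
est x,v [5.785e-01 3.000e-05] s 0.57852
T 0.85 nose 0.57863 shift units -0.0023
T 1.1 nose 0.57858 shift units -0.0025
T 1.6 nose 0.57854 shift units -0.0027
red 101 [0.498  0.2798 0.1035]
red 87 [0.6488 0.2793 0.1041]
```

View pics/top9c.png

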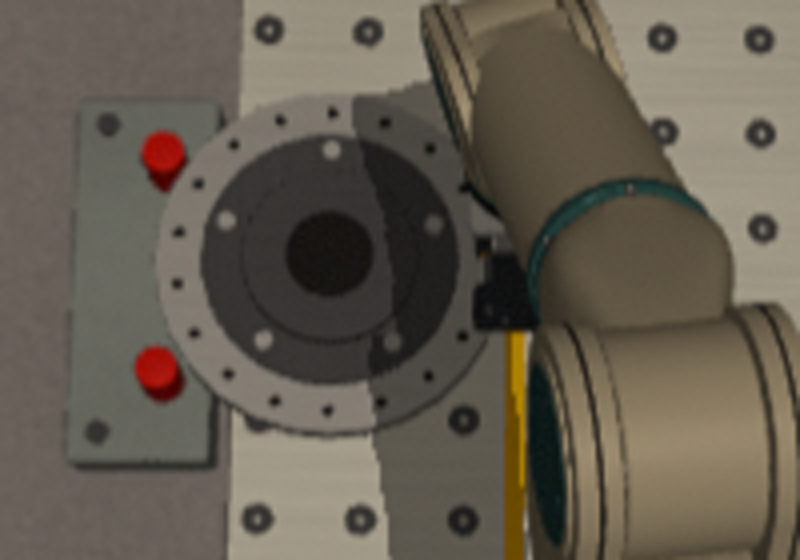

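The force is 7.8 N. The hub touches the +x peg, at crop (163,152), and is wedged there by friction. It still sits about 3.5 mm to +x of the pegs' middle. I'll ease back 2.5 mm so that it floats and runs to -x, then press again.

Call:
{"fn": "move_arm", "kwargs": {
  "rows": [
    [[0, 0.0025, 0.0002, 0, 0, 0], [0, 0.005, 0.0003, 0, 0, 0], [0, 0.0075, 0.0005, 0, 0, 0], [0.001, 0.01, 0.0006, 0, 0, 0], [0.001, 0.01, 0.0006, 0, 0, 0], [0.001, 0.01, 0.0006, 0, 0, 0], [0.001, 0.01, 0.0006, 0, 0, 0], [0.001, 0.01, 0.0006, 0, 0, 0], [0.001, 0.01, 0.0006, 0, 0, 0], [0.001, 0.01, 0.0006, 0, 0, 0]]
  ]
}}

```text
clock: 24.52
ee_pos: [0.5812, 0.0262, 0.1419]
eef_rot: [180.0, 0.0, -0.0]
force: [0.0, -4.6, -2.4]
gripper_width: 0.0258
```

```bash
rm st.json; python3 look.py .575
```

```text
t 24.5167 tcp [0.58121 0.02616 0.14193] rot [ 1.7999e+02  0.0000e+00 -2.0000e-02] F [ 0.05 -4.63 -2.39]
hub [0.57886 0.16724] nose [0.57997 0.02675] xn 0.58001 gap 0.00099 res [3.10e-04 1.50e-04 4.22e+02 6.40e+01] under H 0.0058
est x,v [0.57886 0.     ] s 0.57886
T 0.85 nose 0.57966 shift units -0.0014
T 1.1 nose 0.5793 shift units -0.0029
T 1.6 nose 0.579 shift units -0.004
```

Call:
{"fn": "move_arm", "kwargs": {
  "rows": [
    [[0, 0.001, 0, 0, 0, 0], [0, 0.002, 0.0001, 0, 0, 0], [0, 0.002, 0.0001, 0, 0, 0], [0, 0.002, 0.0001, 0, 0, 0], [0, 0.002, 0.0001, 0, 0, 0], [0, 0.002, 0.0001, 0, 0, 0], [0, 0.002, 0.0001, 0, 0, 0], [0, 0.002, 0.0001, 0, 0, 0], [0, 0.002, 0.0001, 0, 0, 0]]
  ]
}}

```text
clock: 25.32
ee_pos: [0.5813, 0.0257, 0.1419]
eef_rot: [-180.0, -0.0, -0.0]
force: [0.5, -3.7, -2.6]
gripper_width: 0.0259
```

```bash
python3 look.py .575
```

```text
pred x [ 0.57699 -0.00557]
t 25.3167 tcp [0.58126 0.02569 0.14194] rot [-1.8e+02 -1.0e-02 -3.0e-02] F [ 0.47 -3.65 -2.56]
hub [0.57894 0.1668 ] nose [0.58006 0.02626] xn 0.58006 gap 0.00105 res [3.10e-04 1.40e-04 4.22e+02 6.40e+01] under H 0.0059
est x,v [ 0.57893 -0.00101] s 0.57844
T 0.85 nose 0.57916 shift units -0.0036
T 1.1 nose 0.57883 shift units -0.0049
T 1.6 nose 0.57857 shift units -0.006
```

The drag's 0.05 N leaves a dead band of about 1.6 mm in offset, so the hub stays put. I'll use a larger offset for a moment.

Call:
{"fn": "move_arm", "kwargs": {
  "rows": [
    [[0.005, 0, 0, 0, 0, 0], [0.01, 0, 0, 0, 0, 0], [0.014, 0, 0, 0, 0, 0], [0.014, 0, 0, 0, 0, 0], [0.014, 0, 0, 0, 0, 0], [0.014, 0, 0, 0, 0, 0], [0.014, 0, 0, 0, 0, 0], [0.014, 0, 0, 0, 0, 0]]
  ]
}}

```text
clock: 26.03
ee_pos: [0.5847, 0.0257, 0.1419]
eef_rot: [-180.0, 0.0, -0.0]
force: [1.1, -4.5, -2.0]
gripper_width: 0.0255
```

```bash
python3 look.py .575
```

```text
pred x [ 0.57388 -0.0166 ]
t 26.0333 tcp [0.58471 0.0257  0.1419 ] rot [-1.8e+02  0.0e+00 -3.0e-02] F [ 1.12 -4.46 -2.  ]
hub [0.57697 0.16666] nose [0.58349 0.02631] xn 0.58351 gap 0.001 res [3.10e-04 1.60e-04 4.23e+02 6.50e+01] under H 0.0058
est x,v [ 0.57695 -0.00944] s 0.57239
T 0.85 nose 0.57184 shift units -0.0467
T 1.1 nose 0.57209 shift units -0.0457
T 1.6 nose 0.57229 shift units -0.0449
```

Call:
{"fn": "move_arm", "kwargs": {
  "rows": [
    [[-0.01, 0, 0, 0, 0, 0], [-0.02, 0, 0, 0, 0, 0], [-0.03, 0, 0, 0, 0, 0], [-0.037, 0, 0, 0, 0, 0], [-0.037, 0, 0, 0, 0, 0]]
  ]
}}

```text
clock: 26.5
ee_pos: [0.5747, 0.0257, 0.1419]
eef_rot: [180.0, 0.0, -0.0]
force: [0.3, -4.3, -2.6]
gripper_width: 0.0255
```

```bash
python3 look.py .575
```

```text
pred x [ 0.57162 -0.0118 ]
t 26.5 tcp [0.57473 0.02567 0.14192] rot [ 1.7999e+02  5.0000e-02 -2.0000e-02] F [ 0.26 -4.3  -2.62]
hub [0.57206 0.16677] nose [0.57352 0.02624] xn 0.57353 gap 0.00104 res [3.10e-04 1.60e-04 4.24e+02 6.50e+01] under H 0.0059
est x,v [ 0.57205 -0.01059] s 0.56693
T 0.85 nose 0.56525 shift units -0.0331
T 1.1 nose 0.56601 shift units -0.0301
T 1.6 nose 0.56663 shift units -0.0276
```

Call:
{"fn": "move_arm", "kwargs": {
  "rows": [
    [[-0.012, 0, 0, 0, 0, 0], [-0.024, 0, 0, 0, 0, 0], [-0.028, 0, 0, 0, 0, 0], [-0.028, 0, 0, 0, 0, 0], [-0.026, 0, 0, 0, 0, 0], [-0.022, 0, 0, 0, 0, 0], [-0.018, 0, 0, 0, 0, 0]]
  ]
}}

```text
clock: 27.13
ee_pos: [0.5709, 0.0257, 0.1419]
eef_rot: [-180.0, 0.0, -0.0]
force: [0.2, -4.0, -2.6]
gripper_width: 0.026
```

```bash
python3 look.py .5745
```

```text
pred x [ 0.56486 -0.01365]
t 27.1333 tcp [0.57086 0.02573 0.14191] rot [-1.7999e+02  1.0000e-02 -3.0000e-02] F [ 0.23 -3.95 -2.64]
hub [0.5702  0.16688] nose [0.56967 0.02629] xn 0.56966 gap 0.00109 res [3.10e-04 1.50e-04 4.22e+02 6.50e+01] under H 0.0058
est x,v [ 0.57015 -0.00067] s 0.56982
T 0.85 nose 0.56885 shift units -0.0033
T 1.1 nose 0.56929 shift units -0.0015
T 1.6 nose 0.56964 shift units -0.0001
```

Call:
{"fn": "move_arm", "kwargs": {
  "rows": [
    [[-0.005, 0, 0, 0, 0, 0], [-0.011, 0, 0, 0, 0, 0], [-0.011, 0, 0, 0, 0, 0], [-0.011, 0, 0, 0, 0, 0], [-0.011, 0, 0, 0, 0, 0], [-0.011, 0, 0, 0, 0, 0], [-0.011, 0, 0, 0, 0, 0], [-0.011, 0, 0, 0, 0, 0], [-0.005, 0, 0, 0, 0, 0], [0.003, 0, 0, 0, 0, 0], [0.01, 0, 0, 0, 0, 0], [0.014, 0, 0, 0, 0, 0]]
  ]
}}

```text
clock: 28.18
ee_pos: [0.575, 0.025, 0.1419]
eef_rot: [180.0, -0.0, -0.0]
force: [-0.6, -4.4, -1.3]
gripper_width: 0.0257
```

```bash
python3 look.py .5745
```

```text
pred x [ 0.56122 -0.02342]
t 28.1833 tcp [0.57495 0.02498 0.14188] rot [ 1.7995e+02 -2.0000e-02 -5.0000e-02] F [-0.63 -4.4  -1.33]
hub [0.5813  0.16583] nose [0.57377 0.02549] xn 0.57375 gap 0.00104 res [3.40e-04 1.70e-04 4.23e+02 6.50e+01] under H 0.0059
est x,v [0.58127 0.01811] s 0.59001
T 0.85 nose 0.59324 shift units 0.078
T 1.1 nose 0.59179 shift units 0.0722
T 1.6 nose 0.5906 shift units 0.0674
```

The hub overshot and now leans on the +x peg at x = 0.5813, still 60 mm and more clear of a rail limit. I'll bring the nose under it to settle.

Call:
{"fn": "move_arm", "kwargs": {
  "rows": [
    [[0.014, 0, 0, 0, 0, 0], [0.026, 0, 0, 0, 0, 0], [0.033, 0, 0, 0, 0, 0], [0.033, 0, 0, 0, 0, 0]]
  ]
}}

```text
clock: 28.57
ee_pos: [0.5832, 0.0234, 0.1418]
eef_rot: [179.8, 0.0, -0.1]
force: [-0.4, -7.5, -1.1]
gripper_width: 0.0259
```

```bash
rm st.json; python3 look.py .5745; python3 look.py .5745 | grep -E "hub|est"
```

```text
t 28.5667 tcp [0.58322 0.02336 0.14179] rot [ 1.7984e+02  0.0000e+00 -1.0000e-01] F [-0.42 -7.46 -1.08]
hub [0.58423 0.16413] nose [0.58205 0.02369] xn 0.58202 gap 0.00095 res [3.20e-04 1.40e-04 4.24e+02 6.40e+01] under H 0.0059
est x,v [0.58423 0.     ] s 0.58423
T 0.85 nose 0.58625 shift units 0.0169
T 1.1 nose 0.58534 shift units 0.0133
T 1.6 nose 0.5846 shift units 0.0103
hub [0.5841  0.16423] nose [0.58171 0.02379] xn 0.58172 gap 0.00096 res [3.30e-04 1.20e-04 4.23e+02 6.50e+01] under H 0.0059
est x,v [5.842e-01 2.900e-04] s 0.58434
```

Call:
{"fn": "move_arm", "kwargs": {
  "rows": [
    [[0, 0.004, 0.0002, 0, 0, 0], [0.002, 0.008, 0.0005, 0, 0, 0], [0.005, 0.012, 0.0007, 0, 0, 0], [0.008, 0.016, 0.001, 0, 0, 0], [0.01, 0.018, 0.0011, 0, 0, 0], [0.01, 0.018, 0.0011, 0, 0, 0], [0.01, 0.018, 0.0011, 0, 0, 0]]
  ]
}}

```text
clock: 29.25
ee_pos: [0.5853, 0.0209, 0.1416]
eef_rot: [180.0, -0.0, -0.0]
force: [0.1, -4.7, -2.0]
gripper_width: 0.0257
```

```bash
rm st.json; for i in 1 2 3; do python3 look.py .5745 | grep -E "^t|^hub"; done
```

```text
t 29.25 tcp [0.58533 0.02086 0.14164] rot [ 1.7998e+02 -0.0000e+00 -4.0000e-02] F [ 0.08 -4.67 -2.02]
hub [0.58568 0.16196] nose [0.58417 0.02144] xn 0.58413 gap 0.00103 res [3.10e-04 1.50e-04 4.22e+02 6.50e+01] under H 0.0059
t 29.3 tcp [0.58529 0.02107 0.14165] rot [ 1.7999e+02 -0.0000e+00 -4.0000e-02] F [ 0.89 -3.83 -2.12]
hub [0.58583 0.16221] nose [0.58413 0.02164] xn 0.58409 gap 0.00108 res [3.30e-04 1.50e-04 4.22e+02 6.50e+01] under H 0.0059
t 29.35 tcp [0.58526 0.02124 0.14165] rot [-1.7999e+02 -0.0000e+00 -3.0000e-02] F [ 0.25 -4.   -2.05]
hub [0.58593 0.1624 ] nose [0.58407 0.0218 ] xn 0.58406 gap 0.00111 res [3.20e-04 1.60e-04 4.22e+02 6.40e+01] under H 0.0059
```

```bash
cat > sim.py <<'E'
import numpy as np
def sim(x,v,xn0,rows,lag=.06,c=.0068,k=4.29,d=.27,extra=.05,dt=.002):
    """rows: nose x shifts in units from xn0; returns x,v after rows + extra seconds (m)"""
    n=xn0; cmd=xn0; T=len(rows)/12+extra; out=[]; prev=0.
    for i in range(int(T/dt)):
        t=i*dt; j=min(int(t*12),len(rows)-1); p=rows[j-1] if j>0 else 0.; f=min(1,t*12-j)
        cmd=xn0+.25*(p+(rows[j]-p)*f); n+=(cmd-n)*dt/lag
        a=k*(x-n)-d*v
        if abs(v)<1e-5 and abs(a)<c: a=0;v=0.
        else:
            a-=c*np.sign(v if abs(v)>1e-5 else a)
        vn=v+a*dt
        if v*vn<0: vn=0.
        v=vn; x+=v*dt
    return x,v,n
E
python3 - <<'E'
from sim import sim
x,v,n=.57893,0,.58006
for rows,meas in [([.005,.01]+[.014]*6,.57697),([-.01,-.02,-.03,-.037,-.037],.57206),([-.012,-.024,-.028,-.028,-.026,-.022,-.018],.5702),([-.005]+[-.011]*7+[-.005,.003,.01,.014],.5813)]:
    x,v,n=sim(x,v,n,rows); print(round(x,5),round(v,5),round(n,5),'meas',meas)
from scipy.optimize import minimize
import numpy as np
# plan: pulse from now: 3 levels
x0,v0,n0=.5860,.0022,.58406
for tgt in (.5745,):
    def rows(p): a,b,c=p; return [a/2,a,a,a,a,a,a,(a+b)/2,b,b,b,b,b,b,(b+c)/2,c,c,c]
    f=lambda p:(lambda s:((s[0]-tgt)*1e3)**2+(s[1]*1e3/2)**2+(.5*(s[2]-s[0])*1e3)**2)(sim(x0,v0,n0,rows(p)))
    r=minimize(f,[.02,-.03,-.04],method='Nelder-Mead'); print(r.x,r.fun,sim(x0,v0,n0,rows(r.x)))
E
```

```text
0.57702 -0.00769 0.58356 meas 0.57697
0.57221 -0.01088 0.57446 meas 0.57206
0.56685 -0.0063 0.56965 meas 0.5702
0.557 -0.02088 0.57279 meas 0.5813
[ 0.05254682 -0.06095883 -0.03804291] 3.852760719299987e-09 (np.float64(0.5744999413877476), 0.0, np.float64(0.5744999822467535))
```

The model with Coulomb drag reproduces the record until the hub touched the -x peg. From the touches, the seat is at about (0.5748, 0.1698). I'll steer there in two measured pulses.

Call:
{"fn": "move_arm", "kwargs": {
  "rows": [
    [[0.012, 0, 0, 0, 0, 0], [0.024, 0, 0, 0, 0, 0], [0.03, 0, 0, 0, 0, 0], [0.03, 0, 0, 0, 0, 0], [0.03, 0, 0, 0, 0, 0], [0.03, 0, 0, 0, 0, 0], [0.03, 0, 0, 0, 0, 0]]
  ]
}}

```text
clock: 29.98
ee_pos: [0.5927, 0.0211, 0.1416]
eef_rot: [180.0, 0.0, -0.0]
force: [0.5, -4.8, -2.5]
gripper_width: 0.026
```

```bash
cat > plan.py <<'E'
# take two pictures, estimate v with sim of last rows, plan brake
import sys,json
from m import *
from sim import sim
from scipy.optimize import minimize
a=json.loads(sys.argv[1]); x0,v0,n0,rows,tgt,N=a
px,pv,pn=sim(x0,v0,n0,rows,extra=0); 
M=[]
for i in range(2):
    s=r.sense(); c=cam('wrist'); h,n,q,H,P,Eh=measure(c,s['ee_pos']); M.append([s['clock'],*h,s['ee_pos'][0]-.0012,s['ee_pos'][1],*s['force'][:2]])
M=np.array(M); print(M.round(5)); print('sim',px,pv,pn)
T=len(rows)/12; x,n=M[1,1],M[1,3]; v=pv+(M[0,1]-px)/T  # model speed, corrected by position miss
print('v model',pv,'corrected',v,'2-picture',(M[1,1]-M[0,1])/.05)
x2,v2,n2=x+v*.05,v,n
R=lambda p:[p[0]/2]+[p[0]]*(N-4)+[(p[0]+p[1])/2]+[p[1]]*3
f=lambda p:(lambda s:((s[0]-tgt)*1e3)**2+(s[1]*1e3)**2+(.5*(s[2]-s[0])*1e3)**2)(sim(x2,v2,n2,R(p),extra=0))
o=min((minimize(f,g,method='Nelder-Mead') for g in ([.02,-.03],[-.03,-.02])),key=lambda o:o.fun); print('state',round(x2,5),round(v2,5),round(n2,5),'rows',np.round(R(o.x),4),'cost',o.fun,sim(x2,v2,n2,R(o.x),extra=0))
E
python3 plan.py '[0.5860,0.0022,0.58406,[0.012,0.024,0.03,0.03,0.03,0.03,0.03],0.5748,9]'
```

```text
[[ 2.99833e+01  5.85430e-01  1.62150e-01  5.91450e-01  2.11500e-02
   4.88370e-01 -4.77657e+00]
 [ 3.00333e+01  5.85180e-01  1.62220e-01  5.91440e-01  2.11700e-02
  -6.71800e-02 -4.48856e+00]]
sim 0.5855809819852722 -0.0050395846498401285 0.5915552813201074
v model -0.0050395846498401285 corrected -0.005298675679503977 2-picture -0.00497333136484146
state 0.58492 -0.0053 0.59144 rows [-0.0145 -0.029  -0.029  -0.029  -0.029  -0.029  -0.0492 -0.0693 -0.0693
 -0.0693] cost 31.754648276614972 (np.float64(0.5793627208094065), np.float64(-0.0021385116941767006), np.float64(0.5743177253382915))
```

Call:
{"fn": "move_arm", "kwargs": {
  "rows": [
    [[0, 0, 0, 0, 0, 0], [0, 0, 0, 0, 0, 0], [0, 0, 0, 0, 0, 0], [-0.005, 0, 0, 0, 0, 0]]
  ]
}}

```text
clock: 30.42
ee_pos: [0.5917, 0.0211, 0.1417]
eef_rot: [-180.0, -0.0, -0.0]
force: [0.5, -5.0, -1.4]
gripper_width: 0.0256
```

```bash
python3 plan.py '[0.58492,-0.0053,0.59144,[0,0,0,-0.005],0.5748,11]'
```

```text
[[ 3.04167e+01  5.81220e-01  1.61990e-01  5.90530e-01  2.11400e-02
   4.92990e-01 -4.98818e+00]
 [ 3.04667e+01  5.80480e-01  1.61970e-01  5.90010e-01  2.11600e-02
  -3.51650e-01 -3.93058e+00]]
sim 0.5819179843787071 -0.013260613022891932 0.5908858240701687
v model -0.013260613022891932 corrected -0.015341486823574047 2-picture -0.01492869704620814
state 0.57971 -0.01534 0.59001 rows [-0.047  -0.0941 -0.0941 -0.0941 -0.0941 -0.0941 -0.0941 -0.0941 -0.076
 -0.058  -0.058  -0.058 ] cost 2.6530555031319674 (np.float64(0.5736039912895697), np.float64(0.0006933840673188853), np.float64(0.5753265907240237))
```

Call:
{"fn": "move_arm", "kwargs": {
  "rows": [
    [[-0.04, 0, 0, 0, 0, 0], [-0.08, 0, 0, 0, 0, 0], [-0.094, 0, 0, 0, 0, 0], [-0.094, 0, 0, 0, 0, 0], [-0.094, 0, 0, 0, 0, 0], [-0.09, 0, 0, 0, 0, 0]]
  ]
}}

```text
clock: 31.02
ee_pos: [0.5694, 0.0211, 0.1416]
eef_rot: [180.0, -0.0, -0.0]
force: [-0.3, -3.8, -2.1]
gripper_width: 0.0261
```

```bash
python3 plan.py '[0.57971,-0.01534,0.59001,[-0.04,-0.08,-0.094,-0.094,-0.094,-0.09],0.5748,8]'
```

```text
[[ 3.10167e+01  5.71910e-01  1.62150e-01  5.68200e-01  2.11000e-02
  -2.73540e-01 -3.79191e+00]
 [ 3.10667e+01  5.71650e-01  1.62290e-01  5.68660e-01  2.11600e-02
   9.33280e-01 -4.90156e+00]]
sim 0.5726043966116615 -0.006588676449461262 0.5670167047035771
v model -0.006588676449461262 corrected -0.007980302384833382 2-picture -0.005248994910229676
state 0.57125 -0.00798 0.56866 rows [-0.011  -0.022  -0.022  -0.022  -0.022   0.0015  0.0251  0.0251  0.0251] cost 16.71521997801058 (np.float64(0.5713609575806284), np.float64(0.0014479889798533188), np.float64(0.5747025351302281))
```

Call:
{"fn": "move_arm", "kwargs": {
  "rows": [
    [[-0.002, 0, 0, 0, 0, 0], [-0.002, 0, 0, 0, 0, 0], [-0.002, 0, 0, 0, 0, 0], [0, 0, 0, 0, 0, 0], [0.003, 0, 0, 0, 0, 0]]
  ]
}}

```text
clock: 31.53
ee_pos: [0.5697, 0.0212, 0.1416]
eef_rot: [180.0, 0.0, -0.0]
force: [-0.2, -3.7, -2.1]
gripper_width: 0.026
```

```bash
python3 plan.py '[0.5714,-0.006,0.56866,[-0.002,-0.002,-0.002,0,0.003],0.5748,14]'
```

```text
[[ 3.15333e+01  5.71630e-01  1.62400e-01  5.68530e-01  2.11900e-02
  -2.00020e-01 -3.66811e+00]
 [ 3.15833e+01  5.71720e-01  1.62300e-01  5.68770e-01  2.11600e-02
   2.10220e-01 -3.65428e+00]]
sim 0.5704463372497378 7.338233323256269e-05 0.5689308967255214
v model 7.338233323256269e-05 corrected 0.002911714883334625 2-picture 0.0019090712681202326
state 0.57187 0.00291 0.56877 rows [0.0069 0.0138 0.0138 0.0138 0.0138 0.0138 0.0138 0.0138 0.0138 0.0138
 0.0138 0.0194 0.025  0.025  0.025 ] cost 0.14577711155413103 (np.float64(0.5745292777618182), np.float64(0.00016594812442322792), np.float64(0.5749532956921389))
```

Call:
{"fn": "move_arm", "kwargs": {
  "rows": [
    [[0.005, 0, 0, 0, 0, 0], [0.01, 0, 0, 0, 0, 0], [0.01, 0, 0, 0, 0, 0], [0.01, 0, 0, 0, 0, 0], [0.01, 0, 0, 0, 0, 0], [0.012, 0, 0, 0, 0, 0]]
  ]
}}

```text
clock: 32.13
ee_pos: [0.5726, 0.0212, 0.1416]
eef_rot: [180.0, 0.0, -0.0]
force: [0.5, -4.5, -2.5]
gripper_width: 0.0259
```

```bash
python3 plan.py '[0.57182,0.0022,0.56877,[0.005,0.01,0.01,0.01,0.01,0.012],0.5748,9]'
```

```text
[[ 3.21333e+01  5.73320e-01  1.62300e-01  5.71410e-01  2.11900e-02
   4.88100e-01 -4.45264e+00]
 [ 3.21833e+01  5.73320e-01  1.62320e-01  5.71570e-01  2.11500e-02
   1.24680e-01 -3.76696e+00]]
sim 0.5731306651542256 0.0025220740081894873 0.5714947000292553
v model 0.0025220740081894873 corrected 0.0029079352269003574 2-picture -2.2246224493649436e-05
state 0.57347 0.00291 0.57157 rows [0.0044 0.0088 0.0088 0.0088 0.0088 0.0088 0.0109 0.013  0.013  0.013 ] cost 2.3320696304214733e-05 (np.float64(0.5747952531737627), 0.0, np.float64(0.5747934774069119))
```

The hub is nearly centred at x = 0.5735 with little speed. I'll put the nose under it and advance slowly.

Call:
{"fn": "move_arm", "kwargs": {
  "rows": [
    [[0.004, -0.001, -0.0001, 0, 0, 0], [0.008, -0.003, -0.0002, 0, 0, 0], [0.009, -0.005, -0.0003, 0, 0, 0], [0.009, -0.007, -0.0004, 0, 0, 0], [0.009, -0.009, -0.0005, 0, 0, 0], [0.01, -0.011, -0.0007, 0, 0, 0], [0.011, -0.013, -0.0008, 0, 0, 0], [0.012, -0.015, -0.0009, 0, 0, 0], [0.012, -0.017, -0.001, 0, 0, 0], [0.012, -0.019, -0.0012, 0, 0, 0], [0.012, -0.021, -0.0013, 0, 0, 0], [0.012, -0.022, -0.0013, 0, 0, 0]]
  ]
}}

```text
clock: 33.23
ee_pos: [0.5757, 0.0269, 0.142]
eef_rot: [-180.0, -0.0, -0.0]
force: [0.2, -4.4, -3.8]
gripper_width: 0.0257
```

```bash
rm -f st.json; python3 look.py .5748|grep -E "^t|^hub"; python3 look.py .5748 | grep -E "^t|^hub"
```

```text
t 33.2333 tcp [0.57574 0.02687 0.14198] rot [-1.7999e+02 -0.0000e+00 -2.0000e-02] F [ 0.18 -4.44 -3.83]
hub [0.57474 0.16809] nose [0.57458 0.0275 ] xn 0.57454 gap 0.0011 res [3.40e-04 1.60e-04 4.23e+02 6.40e+01] under H 0.0058
t 33.2833 tcp [0.57575 0.02696 0.142  ] rot [-1.7998e+02 -1.0000e-02 -2.0000e-02] F [ 0.45 -3.5  -3.62]
hub [0.57477 0.16813] nose [0.57458 0.02761] xn 0.57455 gap 0.00102 res [3.00e-04 1.20e-04 4.23e+02 6.50e+01] under H 0.0059
```

Call:
{"fn": "move_arm", "kwargs": {
  "rows": [
    [[0, -0.0012, -0.0001, 0, 0, 0], [0, -0.0024, -0.0001, 0, 0, 0], [0, -0.0036, -0.0002, 0, 0, 0], [0, -0.0048, -0.0003, 0, 0, 0], [0, -0.006, -0.0004, 0, 0, 0], [0, -0.0072, -0.0004, 0, 0, 0], [0, -0.0084, -0.0005, 0, 0, 0], [0, -0.0096, -0.0006, 0, 0, 0]]
  ]
}}

```text
clock: 34.0
ee_pos: [0.5758, 0.0288, 0.1421]
eef_rot: [180.0, -0.0, -0.0]
force: [1.1, -5.2, -2.9]
gripper_width: 0.0256
```

```bash
rm -f st.json; python3 look.py .5748|grep -E "^t|^hub"; python3 look.py .5748 | grep -E "^t|^hub"
```

```text
t 34.0 tcp [0.57579 0.02878 0.14211] rot [ 1.7997e+02 -0.0000e+00 -4.0000e-02] F [ 1.13 -5.22 -2.91]
hub [0.57478 0.16981] nose [0.57463 0.0293 ] xn 0.57459 gap 0.00101 res [3.00e-04 1.70e-04 4.23e+02 6.30e+01] under H 0.0059
t 34.05 tcp [0.57577 0.02876 0.1421 ] rot [ 1.7997e+02 -0.0000e+00 -4.0000e-02] F [ 0.19 -4.95 -3.74]
hub [0.57476 0.16982] nose [0.57458 0.02933] xn 0.57457 gap 0.00099 res [3.00e-04 1.60e-04 4.22e+02 6.50e+01] under H 0.0058
```

Call:
{"fn": "move_arm", "kwargs": {
  "rows": [
    [[0, -0.0012, 0, 0, 0, 0], [0, -0.0024, 0, 0, 0, 0], [0, -0.0036, 0, 0, 0, 0], [0, -0.0048, 0, 0, 0, 0], [0, -0.006, 0, 0, 0, 0], [0, -0.006, 0, 0, 0, 0], [0, -0.006, 0, 0, 0, 0]]
  ]
}}

```text
clock: 34.68
ee_pos: [0.5758, 0.029, 0.1421]
eef_rot: [179.9, 0.0, -0.1]
force: [0.2, -7.2, -3.5]
gripper_width: 0.0259
```

```bash
rm -f st.json; for i in 1 2 3 4 5; do python3 look.py .5748|grep -E "^t|^hub"; done
```

```text
t 34.6833 tcp [0.5758  0.02904 0.14213] rot [ 1.7989e+02  0.0000e+00 -7.0000e-02] F [ 0.17 -7.19 -3.55]
hub [0.57485 0.16987] nose [0.57462 0.02942] xn 0.5746 gap 0.00096 res [3.20e-04 1.80e-04 4.24e+02 6.50e+01] under H 0.0059
t 34.7333 tcp [0.57578 0.02898 0.14212] rot [ 1.7989e+02  1.0000e-02 -8.0000e-02] F [ 0.63 -7.48 -3.61]
hub [0.57491 0.16985] nose [0.57456 0.02934] xn 0.57458 gap 0.00101 res [3.20e-04 1.80e-04 4.23e+02 6.50e+01] under H 0.0059
t 34.7833 tcp [0.57579 0.02901 0.14212] rot [ 1.7989e+02  0.0000e+00 -8.0000e-02] F [ 0.12 -6.57 -3.25]
hub [0.57478 0.16988] nose [0.5746 0.0294] xn 0.57459 gap 0.00098 res [3.10e-04 1.50e-04 4.22e+02 6.40e+01] under H 0.0058
t 34.8333 tcp [0.57577 0.02902 0.14212] rot [ 1.7989e+02  1.0000e-02 -8.0000e-02] F [-0.33 -6.92 -2.59]
hub [0.57473 0.16988] nose [0.57456 0.02941] xn 0.57457 gap 0.00097 res [3.70e-04 1.90e-04 4.23e+02 6.50e+01] under H 0.0059
t 34.8833 tcp [0.5758  0.02902 0.14213] rot [ 1.7989e+02  0.0000e+00 -8.0000e-02] F [ 0.59 -6.05 -2.51]
hub [0.57485 0.16983] nose [0.57464 0.0294 ] xn 0.5746 gap 0.00093 res [3.20e-04 1.40e-04 4.24e+02 6.50e+01] under H 0.0059
```

The hub is seated and at rest, pressed with about 7 N. I'll hold 1.3 s, check the stop block and bystanders, then hand in.

Call:
{"fn": "move_arm", "kwargs": {
  "rows": [
    [[0, -0.0008, 0, 0, 0, 0], [0, -0.0012, 0, 0, 0, 0], [0, -0.0012, 0, 0, 0, 0], [0, -0.0012, 0, 0, 0, 0], [0, -0.0012, 0, 0, 0, 0], [0, -0.0012, 0, 0, 0, 0], [0, -0.0012, 0, 0, 0, 0], [0, -0.0012, 0, 0, 0, 0], [0, -0.0012, 0, 0, 0, 0], [0, -0.0012, 0, 0, 0, 0], [0, -0.0012, 0, 0, 0, 0], [0, -0.0012, 0, 0, 0, 0], [0, -0.0012, 0, 0, 0, 0], [0, -0.0012, 0, 0, 0, 0], [0, -0.0012, 0, 0, 0, 0], [0, -0.0012, 0, 0, 0, 0]]
  ]
}}

```text
clock: 36.27
ee_pos: [0.5758, 0.0291, 0.1421]
eef_rot: [179.9, 0.0, -0.1]
force: [-0.2, -7.1, -2.7]
gripper_width: 0.0257
```

```bash
rm -f st.json; python3 look.py .5748|grep -E "^t|^hub"
python3 - <<'E'
from h import *
c=cam('top'); save(c,'top10.png'); P=cloud(c)
hsv=cv2.cvtColor(c['color'],cv2.COLOR_RGB2HSV)
red=((hsv[...,0]<6)|(hsv[...,0]>174))&(hsv[...,1]>120)&(P[...,1]>.2)&(P[...,1]<.35)&(P[...,2]>.094)
for s in (.5,.65):
    q=P[red&(abs(P[...,0]-s)<.04)]; print('red',((q.min(0)+q.max(0))/2).round(4))
for n in ['carton','filter','bearing','pulley']:
    for d in eyes.spot_point('top',n)[:1]: print(n,world(c,d['position']).round(4))
print(r.sense()['force'],r.sense()['gripper_width'])
E
```

```text
t 36.2667 tcp [0.5758  0.0291  0.14214] rot [ 1.7987e+02  0.0000e+00 -8.0000e-02] F [-0.23 -7.08 -2.67]
hub [0.57482 0.16988] nose [0.57461 0.02945] xn 0.5746 gap 0.00093 res [3.00e-04 1.40e-04 4.22e+02 6.40e+01] under H 0.0059
red [0.4978 0.2793 0.1039]
red [0.6487 0.2796 0.1039]
carton [0.3858 0.5127 0.0012]
filter [ 0.5611  0.4915 -0.0017]
bearing [ 3.616e-01 -4.220e-01 -2.000e-04]
pulley [ 0.6639 -0.4606  0.0012]
[ 0.49013886 -7.25165988 -2.65655783] 0.025691158682179284
```

View pics/top10.png

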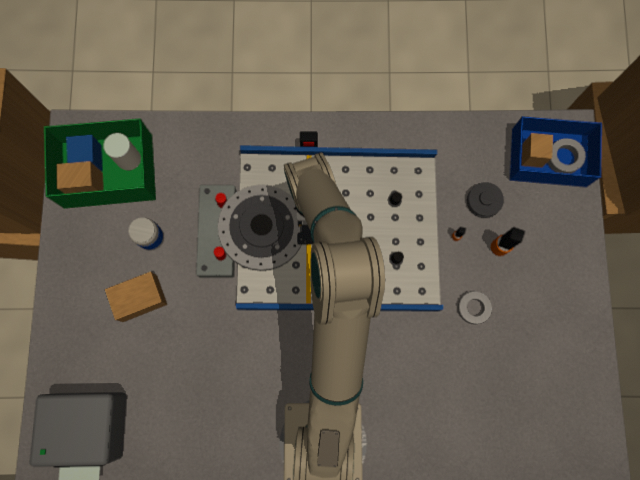

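The top view shows the hub at (261,226), against both red pegs at (221,200) and (219,253). The stop block and bystanders are where they were.

```bash
python3 -c "
from rig import r
print(r.finish_job()); s=r.sense(); print(s['clock'],s['force'],s['ee_pos'])"
```

```text
the job is handed in; nothing more can be done
None
the job is handed in; nothing more can be done
```

The hub rests against both red pegs, with the held tool still pressing it at about 7 N, and the job was handed in at about 36 s. `finish_job` gives no verdict, so the result rests on my own checks.

- **Push:** I gripped the middle-sized push tool by its handle and eased the hub off the black pegs. Every force reading I took during the push and seating was between about 2.5 and 8 N; I only sampled force between moves, so short peaks in between are unseen.
- **Pause:** The hub stayed within about 1 mm of the yellow line for about 4.5 s before I went on up.
- **Last checks:** The hub's centre was at (0.5748, 0.1699) m and not moving. That matches the seat of about (0.5748, 0.1698) m that I worked out from where it touched each peg. The tool's underside was about 6 mm above the plate, so the nose was well below the hub's top face. The red pegs read within 1 mm of their first measurement, and the bystanders within about 5 mm, which is the detector's own scatter.
- **What went wrong:** At first the hub wedged against the +x red peg only. I backed off to free it, and it overshot once and brushed the -x peg. In this it stayed within about 10 mm of the ramp's middle line and went no faster than about 20 mm/s by my estimates. I then re-centred it and pressed it home.

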